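Fetch the check weight from its lidded compartment for the scale check

TASK

Get the counter scale ready for its daily check: first lift the label roll off the weighing plate and stand it flat on the worktop, then take the middle-sized brass weight out of its lidded compartment in the weight case and set it down upright on the engraved centre mark of the plate, and shut its lid fully again. Open only the lid over that weight, leave the other weights where they are, do not drop the weight, and do not disturb the other things on the worktop.

Things in the scene. Friction and masses are not known exactly. Their poses are not given: they have to be found in the camera images.
- weight_case: grey steel case, fixed, 292 mm wide (y), 95 deep; origin: centre of its underside, x to its back, z up. Its deck slopes 33 deg down to the front (-x). Four trays in a row, centres at y = -105, -35, 35, 105 mm (lids 0 to 3), floor centres at x 6.5, z 41 mm; trays 56 x 52 mm, rim 6 mm above the floor. In each stands one brass weight, square to the deck (leaning 33 deg to the front)
- lid_0 (a joint): angle of lid 0 (y = -105 mm in the case), rad: 0 shut, 1.45 fully open (stop). Hinge line along the case's y at x 27, z 61 mm; the front swings up and back. Stiff hinge (about 0.7 N at the tab), stays where left. Open, the lid leans 40 deg forward from vertical over the weight: reach in along the weight's axis, not straight down
- lid_1 (a joint): angle of lid 1 (y = -35 mm in the case), rad: 0 shut, 1.45 fully open (stop). Hinge line along the case's y at x 27, z 61 mm; the front swings up and back. Stiff hinge (about 0.7 N at the tab), stays where left. Open, the lid leans 40 deg forward from vertical over the weight: reach in along the weight's axis, not straight down
- lid_2 (a joint): angle of lid 2 (y = 35 mm in the case), rad: 0 shut, 1.45 fully open (stop). Hinge line along the case's y at x 27, z 61 mm; the front swings up and back. Stiff hinge (about 0.7 N at the tab), stays where left. Open, the lid leans 40 deg forward from vertical over the weight: reach in along the weight's axis, not straight down
- lid_3 (a joint): angle of lid 3 (y = 105 mm in the case), rad: 0 shut, 1.45 fully open (stop). Hinge line along the case's y at x 27, z 61 mm; the front swings up and back. Stiff hinge (about 0.7 N at the tab), stays where left. Open, the lid leans 40 deg forward from vertical over the weight: reach in along the weight's axis, not straight down
- tab_0 (a point): grip point of the blue tab of lid 0; moves with it. The lid is a clear hood 56 mm from front to hinge, 52 wide, 46 high. The tab juts 28 mm forward from the top of its front wall, 16 mm wide (along the row), 7 thick; this point is 20 mm out from the wall. Lid shut: x axis up the slope to the hinge, z square off the deck, y along the row
- tab_1 (a point): grip point of the blue tab of lid 1; moves with it. The lid is a clear hood 56 mm from front to hinge, 52 wide, 46 high. The tab juts 28 mm forward from the top of its front wall, 16 mm wide (along the row), 7 thick; this point is 20 mm out from the wall. Lid shut: x axis up the slope to the hinge, z square off the deck, y along the row
- tab_2 (a point): grip point of the blue tab of lid 2; moves with it. The lid is a clear hood 56 mm from front to hinge, 52 wide, 46 high. The tab juts 28 mm forward from the top of its front wall, 16 mm wide (along the row), 7 thick; this point is 20 mm out from the wall. Lid shut: x axis up the slope to the hinge, z square off the deck, y along the row
- tab_3 (a point): grip point of the blue tab of lid 3; moves with it. The lid is a clear hood 56 mm from front to hinge, 52 wide, 46 high. The tab juts 28 mm forward from the top of its front wall, 16 mm wide (along the row), 7 thick; this point is 20 mm out from the wall. Lid shut: x axis up the slope to the hinge, z square off the deck, y along the row
- weight_middle_center (a point): centre of the middle-sized brass weight (the check weight), 29 mm across, 36 high, 0.2 kg, with a knob on top (its z axis runs up through the knob). The only one of its size; may start in any compartment
- weight_large_center (a point): centre of the large brass weight, 38 mm across, 45 high, 0.5 kg; may start in any compartment
- weight_small_a_center (a point): centre of one of the two small brass weights, 23 mm across, 28 high, 0.1 kg; may start in any compartment
- weight_small_b_center (a point): centre of the other small brass weight, the same size
- scale: grey counter scale with a steel weighing plate, fixed, 160 (x) x 170 (y) mm, top at 58 mm, with a small sloping display panel at its front that reaches 100 mm from the origin; origin at the centre of its underside, front towards -x. An open wall cabinet hangs beyond it: from z = 0.5 m up, over the worktop right of the line from (0.28, -0.45) to (0.56, -0.34) m; keep the arm's wrist out of it
- plate_center (a point): engraved centre mark on top of the weighing plate (132 x 160 mm, 58 mm above the worktop), axes as the scale's
- label_roll_center (a point): centre of the white label roll, 66 mm across, 40 high, about 0.12 kg, standing on its flat end on the weighing plate at the start. Free worktop for it lies between the scale and the weight case; the worktop ends at the back in a fixed wooden rail 62 mm high (its face: 0.87 x - 0.5 y = 0.63 m)
- glue_jar: jar of glue with red cap, 56 mm across, 95 high; bystander, origin at the middle of its underside
- stamper: dark-handled round hand stamp, 35 mm across, 106 high; bystander, origin at the middle of its underside
- moistener: blue dish with a sponge, 72 mm across, 30 high; bystander, origin at the middle of its underside
- wood_stamp: rubber stamp with pale wooden handle, 29 x 45 mm, 84 high; bystander, origin at the middle of its underside
- dark_stamp: rubber stamp with dark wooden handle, 30 x 50 mm, 80 high; bystander, origin at the middle of its underside

How it is judged:
By the outcome, as a careful person would: the job done as asked, in the order asked, and still so for the second after the job is handed in, with the robot touching nothing.
It also fails if it takes over 72 s, if anything falls off the work surface, if the arm or the gripper's body presses on something with over 40 N, if the wrist force passes 120 N, or if a joint passes its speed limit or range.

ROBOT

A 6-joint arm with a two-finger parallel gripper is mounted at the origin on the work surface; the furniture and walls round the work are solid. World frame = base frame: x ahead of the robot, y to its left, z up, the work surface at z = 0. Lengths are in mm, angles in rad, forces in N, time in s.
With the tool pointing down it reaches from about 275 to 725 mm from the base axis. Payload 5.6 kg.
Tool frame: the origin (TCP) lies midway between the tips of the shut fingers; the grasp point (between the pads) lies 19 mm behind it; z points along the fingers, y is the direction in which the jaws open and shut (so a half turn about z gives the same grasp; the last joint's range is limited). The gripper opens to 85 mm and grips with 20 to 120 N. Pads are 22 mm wide; open, the fingers measure 114 mm over their backs; the gripper's body (76 mm by 85 mm) begins 54 mm behind the grasp point. The pads swing forward as they close: fully open they stand 13 mm farther back than shut.
Start: joints at [1.58, 0.255, 0.108, 0, -1.424, -0.285], TCP at [149.747, 529.215, 193.983] pointing down, gripper open.
Joint ranges: [-2.95, 2.95], [-1.21, 1.97], [-1.09, 1.5], [-2.87, 1.71], [-2.94, -0.07], [-3.05, 3.05]. Speed limits (rad/s): [2.57, 2.57, 3.14, 3.14, 3.14, 3.14].

INTERFACE

Orientations are given as a unit quaternion [w, x, y, z].
In Python, from station import monitor, snapshot, manip gives the robot as it stands. The module is installed in compiled form; this text tells all that it offers.
- The arm moves only by the shell command python3 -m crank 'ROWS' [FORCE]. ROWS is text: rows parted by semicolons, each of 7 numbers parted by spaces: the finger opening in cm, from 0 to 8.54, then the shift along the tool's x, y, z in cm, then the turn, a rotation vector about the tool's x, y, z in rad. In form: claw tx ty tz wx wy wz; .... A call has exactly 8 rows; each row shifts and turns the pose as measured when the row begins, along the tool's axes as they then stand; what a row does not reach is not made up. A row lasts 1/8 s, in which the tool goes at most 62.5 mm and 10.7 degrees, less where a joint would pass 70% of its speed; a pose out of reach is approached as far as the arm can. A call is refused whole if a number of a shift passes 6.25 or a number of a turn 0.188, either way. A call with a gripper value outside its range is refused whole. The fingers move at their own pace and stop on an object; FORCE is the grip in N (left out, the last holds). Time passes only in rows, so rows that do not move let the fingers close, or fill a call up. It gives the time, the measured TCP pose, the force and the opening at its end, in the units of the state.
- monitor.get_state(): the state, without advancing time (a new reading comes with each control period).
- snapshot(name): name is "scene" or "top"; returns a dict with "img" (480x640x3 uint8, red, green, blue), "depth" (480x640 float32, mm along the optical axis (not along the pixel's ray), 0 where there is no reading), "fx", "fy", "cx", "cy" (pixels), "dist" ([k1, k2, p1, p2, k3] as OpenCV has them; the pictures are not rectified), "view" (4x4, takes a point from world to camera coordinates). Camera axes: x right, y down, z forward; pixel columns grow to the right and rows downward; lengths in mm; the calibration is good to about 2 mm. A picture is of the moment at which its call begins.
- manip.job_done(): hands the job in, once; it reports no verdict.
The state is a dict: "time": time; "qpos": joint angles; "joint_velocities": joint speeds; "effort": joint torques, N m; "eef_pos": TCP position; "orientation": TCP orientation; "contact_force": force on the tool from outside, world axes, zero at the start; "torque": the same for the moment, N m; "finger_gap": opening from 0.0 (shut) to 1.0 (fully open).
Only numpy, scipy, OpenCV 4.12 (cv2) and the standard library are available. Lean on these libraries where they do the work, as an engineer would, in place of code of your own. Each camera call takes 0.05 s, during which the arm holds its last target.

## Working session

There is one attempt and no reset: what is moved stays moved. The work goes in short steps, Python scripts to look and compute and a shell command to move; the robot and the scene stay as the last step left them, time stands still between calls to the robot, and variables do not carry over. Pictures are saved under pics/ and viewed, and the job is handed in when it is done.

```bash
mkdir -p pics; ls
cat > h.py <<'E'
import numpy as np, cv2
from station import monitor, snapshot, manip
E
python3 - <<'E'
from h import *
s=monitor.get_state(); print({k:np.round(v,3) for k,v in s.items()})
import pickle
for n in("scene","top"):
    d=snapshot(n); pickle.dump(d,open(f'{n}0.pkl','wb'))
    cv2.imwrite(f'pics/{n}0.png',d['img'][:,:,::-1]); print(n,d['fx'],d['cx'],d['cy'],d['dist'],np.round(d['view'],3).tolist())
E
```

```text
pics
{'time': np.float64(0.0), 'qpos': array([ 1.580e+00,  2.560e-01,  1.070e-01, -1.000e-03, -1.424e+00,
       -2.850e-01]), 'joint_velocities': array([-0.   ,  0.001,  0.001, -0.   , -0.001,  0.001]), 'effort': array([ 1.0000e-03, -3.8663e+01,  2.3794e+01,  5.3650e+00, -6.0000e-03,
        0.0000e+00]), 'eef_pos': array([149.526, 528.704, 193.083]), 'orientation': array([ 0.001,  0.991, -0.137, -0.   ]), 'contact_force': array([ 0.153,  0.014, -1.556]), 'torque': array([0.017, 0.011, 0.02 ]), 'finger_gap': np.float64(1.002)}
scene 523.6968522986001 326.7341632942137 239.419606477358 [-0.04677783  0.          0.          0.          0.        ] [[-0.974, 0.226, -0.013, 530.408], [0.167, 0.676, -0.718, -100.212], [-0.154, -0.702, -0.696, 1360.082], [0.0, 0.0, 0.0, 1.0]]
top 603.1028555236261 321.83626737893263 236.68018855409687 [-0.10123915  0.          0.          0.          0.        ] [[-0.03, -0.999, 0.021, 67.138], [-0.995, 0.027, -0.094, 548.746], [0.093, -0.024, -0.995, 1478.555], [0.0, 0.0, 0.0, 1.0]]
```

View pics/scene0.png

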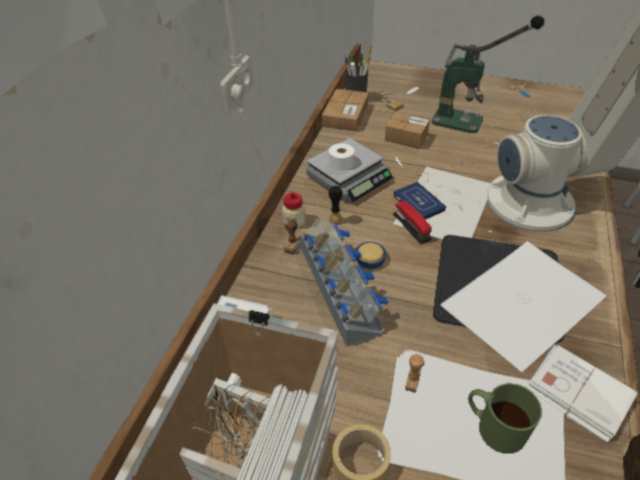

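View pics/top0.png

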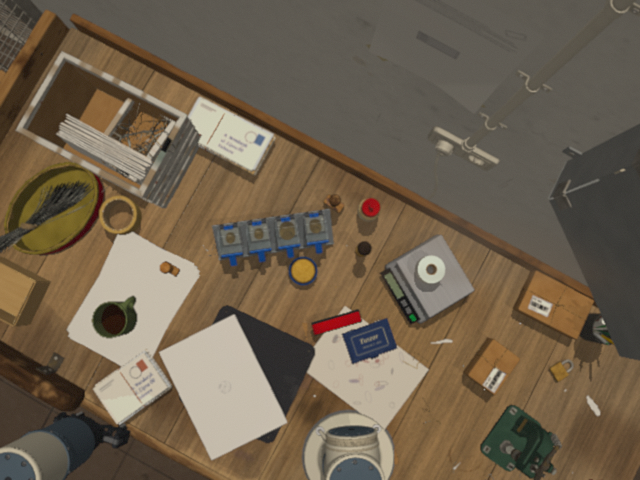

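Both views show the case at about (275,235) in top and (340,280) in scene, with the scale and roll at (430,270) in top and (345,155) in scene. I'll zoom in next.

```bash
cat >> h.py <<'E'
import pickle
def K(d): return np.array([[d['fx'],0,d['cx']],[0,d['fy'],d['cy']],[0,0,1.]])
def cloud(d):
    v,u=np.mgrid[0:480,0:640]
    p=np.stack([u,v],-1).reshape(-1,1,2).astype(np.float64)
    n=cv2.undistortPoints(p,K(d),np.array(d['dist'])).reshape(480,640,2)
    z=d['depth'].astype(float)
    c=np.dstack([n*z[...,None],z])
    V=d['view']; w=(c-V[:3,3])@V[:3,:3]
    w[z<=0]=np.nan
    return w
def proj(d,P):
    V=d['view']; r,_=cv2.Rodrigues(V[:3,:3])
    return cv2.projectPoints(np.atleast_2d(np.array(P,float)),r,V[:3,3],K(d),np.array(d['dist']))[0].reshape(-1,2)
def ray(d,u,v):
    n=cv2.undistortPoints(np.array([[[u,v]]],float),K(d),np.array(d['dist'])).ravel()
    R=d['view'][:3,:3]; o=-R.T@d['view'][:3,3]; q=R.T@np.array([n[0],n[1],1]); return o,q/np.linalg.norm(q)
def tri(d1,p1,d2,p2):
    o1,a=ray(d1,*p1);o2,b=ray(d2,*p2)
    t=np.linalg.lstsq(np.stack([a,-b],1),o2-o1,rcond=None)[0]
    A=o1+t[0]*a;B=o2+t[1]*b
    return (A+B)/2,np.linalg.norm(A-B)
def atz(d,u,v,z):
    o,a=ray(d,u,v); return o+a*(z-o[2])/a[2]
def crop(d,name,x0,y0,w,h,s):
    im=d['img'][y0:y0+h,x0:x0+w,::-1]
    cv2.imwrite(name,cv2.resize(im,None,fx=s,fy=s,interpolation=cv2.INTER_CUBIC))
E
python3 - <<'E'
from h import *
t=pickle.load(open('top0.pkl','rb'));s=pickle.load(open('scene0.pkl','rb'))
crop(t,'pics/tc1.png',205,190,140,100,5.7)
crop(t,'pics/tc2.png',340,180,140,150,4)
crop(s,'pics/sc1.png',270,180,130,170,3.5)
crop(s,'pics/sc2.png',270,130,140,105,5.7)
wt=cloud(t);ws=cloud(s)
for p in[(430,270),(400,260),(440,240),(370,208),(364,247),(303,270),(333,202),(232,260)]: print('top',p,np.round(wt[p[1],p[0]]))
for p in[(343,152),(370,185),(292,200),(335,190),(370,252),(290,228),(385,300)]: print('sc',p,np.round(ws[p[1],p[0]]))
E
```

```text
top (430, 270) [ 458. -209.   59.]
top (400, 260) [ 485. -137.   56.]
top (440, 240) [ 531. -238.   57.]
top (370, 208) [610. -64.  92.]
top (364, 247) [516. -45. 109.]
top (303, 270) [468. 101.  33.]
top (333, 202) [628.  23.  83.]
top (232, 260) [496. 271.  63.]
sc (343, 152) [ 449. -216.   84.]
sc (370, 185) [ 397. -133.   27.]
sc (292, 200) [615. -57.  81.]
sc (335, 190) [514. -41. 104.]
sc (370, 252) [468. 109.  32.]
sc (290, 228) [637.  31.  74.]
sc (385, 300) [486. 270.  57.]
```

View pics/tc1.png

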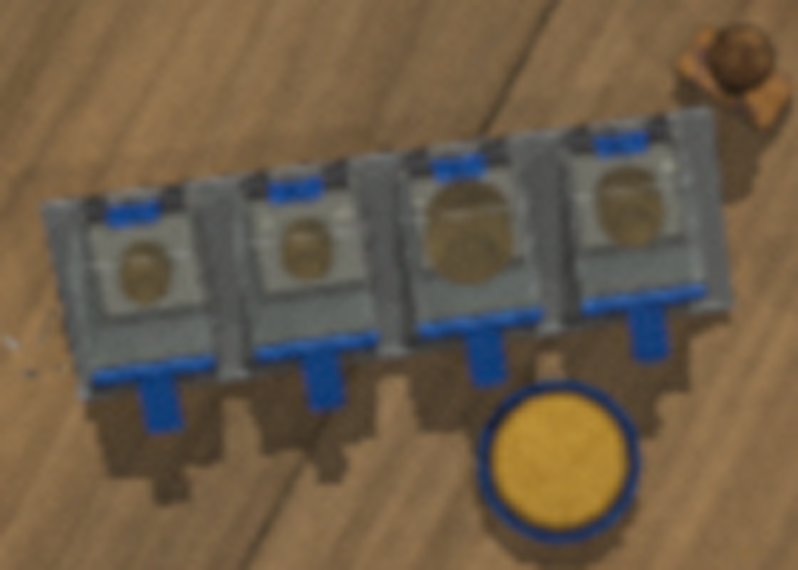

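View pics/tc2.png

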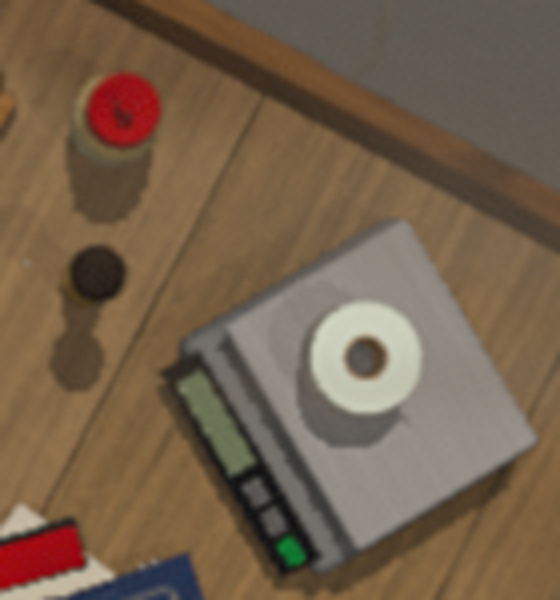

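View pics/sc1.png

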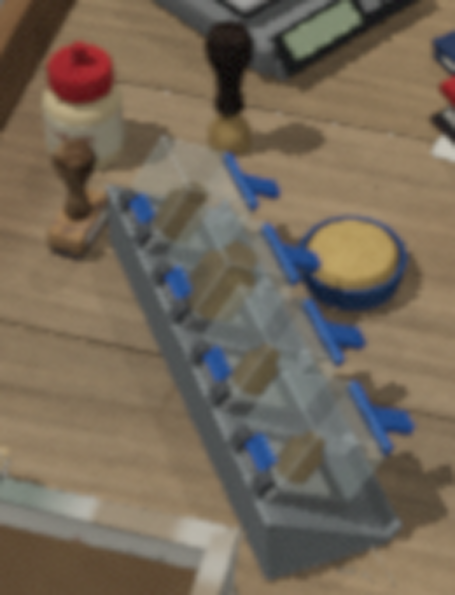

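View pics/sc2.png

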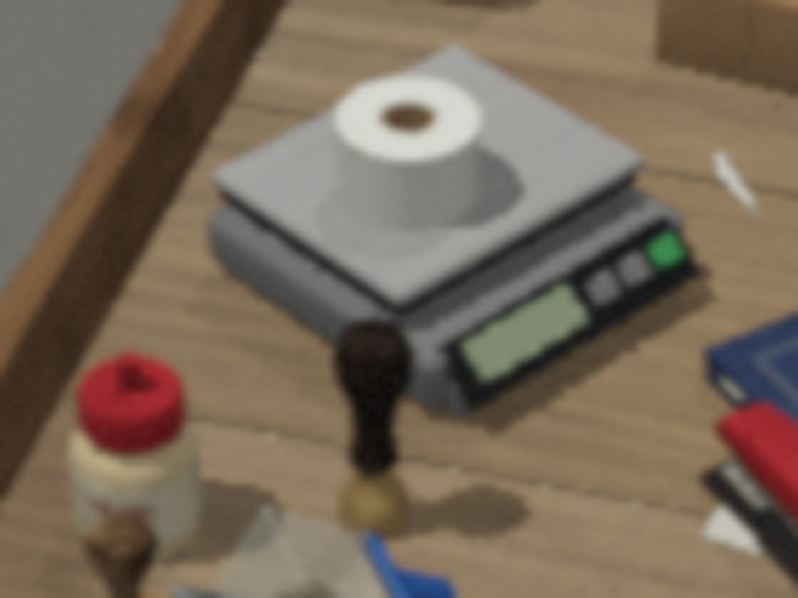

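The top crop shows, left to right, small, small, large and middle brass weights. The middle one is in the rightmost tray (lid 0) at about px (315,226). The plate centre is partly hidden by the roll. I'll fit the case, scale and roll poses from both views.

```bash
cat > fit.py <<'E'
from h import *
from scipy.optimize import least_squares
t=pickle.load(open('top0.pkl','rb'));s=pickle.load(open('scene0.pkl','rb'))
T=lambda x,y:(205+x/5.7,190+y/5.7); T2=lambda x,y:(340+x/4,180+y/4); S=lambda x,y:(270+x/3.5,180+y/3.5); S2=lambda x,y:(270+x/5.7,130+y/5.7)
a=np.radians(33);u=np.array([np.cos(a),0,np.sin(a)]);n=np.array([-np.sin(a),0,np.cos(a)])
def W(p,L): 
    c,q=np.cos(p[2]),np.sin(p[2]); L=np.atleast_2d(L); return L@np.array([[c,q,0],[-q,c,0],[0,0,1]])+[p[0],p[1],0]
zb=74.8
E
cat > fit1.py <<'E'
from fit import *
tip=lambda y,k:np.array([27,y,61])-84*u+(46+k)*n
obs=[(t,T(165,432),105),(t,T(327,410),35),(t,T(490,386),-35),(t,T(653,360),-105),
     (s,S(411,425),105),(s,S(363,340),35),(s,S(318,260),-35),(s,S(276,190),-105)]
def res(p):
    r=[]
    for d,o,y in obs: r+=list(proj(d,W(p,tip(y,p[3])))[0]-o)
    cs=[((47.5,146,zb+p[4]),T(42,203)),((47.5,-146,zb+p[4]),T(712,108)),]
    for L,o in cs: r+=list(proj(t,W(p,L))[0]-o)
    r+=list(proj(s,W(p,(47.5,146,0)))[0]-S(272,578))
    return r
f=least_squares(res,[550,150,0.1,0,0],loss='soft_l1')
print(f.x,np.round(res(f.x),1))
np.save('case.npy',f.x)
p=f.x
for nm,d,b,sc in(('top',t,(205,190,140,100),5.7),('sc',s,(270,180,130,170),3.5)):
    im=cv2.resize(d['img'][b[1]:b[1]+b[3],b[0]:b[0]+b[2],::-1],None,fx=sc,fy=sc,interpolation=cv2.INTER_CUBIC)
    pts=[]
    for y in(-105,-35,35,105):
        pts.append((np.array([27,y,61])-76*u+(46+p[3])*n,(0,255,0)))
        for h,c in((0,(255,0,255)),(36,(255,255,0))): pts.append((np.array([6.5,y,41])+h*n,c))
        pts.append(((27,y,61),(0,0,255)))
    for x,y,z in((47.5,146,0),(47.5,-146,0),(-47.5,146,0),(-47.5,-146,0),(47.5,146,zb),(47.5,-146,zb),(-47.5,146,13),(-47.5,-146,13)): pts.append(((x,y,z),(255,255,255)))
    for P,c in pts:
        q=(proj(d,W(p,P))[0]-b[:2]+.5)*sc; cv2.circle(im,tuple(int(v) for v in q),3,c,-1)
    cv2.imwrite(f'pics/fit_{nm}.png',im)
print('w mid',W(p,np.array([6.5,-105,41])+18*n),'tab0',W(p,np.array([27,-105,61])-76*u+(46+p[3])*n))
E
python3 fit1.py
python3 - <<'E'
from fit import *
w=cloud(t)
# roll top & plate in depth
for nm,d in(('t',t),('s',s)):
    w=cloud(d); m=(abs(w[...,0]-465)<120)&(abs(w[...,1]+205)<130)
    r=m&(w[...,2]>88)&(w[...,2]<108)&(d['img'].min(-1)>150)
    q=w[r]; print(nm,'rolltop',len(q),np.median(q[:,2]),q[:,:2].min(0),q[:,:2].max(0),(q[:,:2].min(0)+q[:,:2].max(0))/2)
    pl=m&(abs(w[...,2]-58)<5); q=w[pl]; print('plate',len(q),np.median(q[:,2]),cv2.minAreaRect(q[:,:2].astype(np.float32)))
# corners of plate
C={'back':(T2(402,218),S2(217,178)),'front-right':(T2(355,562),S2(640,158)),'backright':(T2(537,440),S2(455,45)),'fl':(T2(225,332),S2(400,303))}
for k,(a1,b1) in C.items(): print(k,tri(t,a1,s,b1))
print('roll top ctr',tri(t,T2(365,357),s,S2(408,118)))
E
```

```text
[ 5.55947889e+02  1.70711998e+02  1.24339334e-01 -7.79983221e+00
 -4.35198131e+01] [ 0.8  1.5  0.7  1.   0.4  0.9  0.1  1.1 -0.1 -0.1 -0.3  0.2 -0.2  1.
 -0.   0.7  0.5 -0.  -1.  -0.9 -4.2  1.7]
w mid [[565.6919055   66.11291884  56.09607022]] tab0 [[511.86989095  59.38602305  51.64478976]]
t rolltop 484 98.09760285918361 [ 428.19736278 -236.33281171] [ 492.66369896 -172.21932004] [ 460.43053087 -204.27606587]
plate 2736 58.14099258338412 ((477.111572265625, -253.668212890625), (186.67466735839844, 221.25946044921875), 29.39155387878418)
s rolltop 269 98.47845671765356 [ 424.25084315 -240.78709344] [ 490.62829889 -169.29637322] [ 457.43957102 -205.04173333]
plate 1316 58.318759899624894 ((474.1505126953125, -252.10025024414062), (191.38214111328125, 218.11582946777344), 28.587514877319336)
back (array([ 542.41912319, -239.63086944,   54.53282418]), np.float64(5.380100799144459))
front-right (array([ 338.97319179, -203.13042694,   55.07015236]), np.float64(6.981586199073175))
backright (array([ 404.54057634, -316.83497575,   57.10743561]), np.float64(3.014577898253412))
fl (array([ 478.44351077, -128.34207055,   51.62272564]), np.float64(0.5010076568707682))
roll top ctr (array([ 457.40928714, -204.23509651,   97.44914634]), np.float64(2.8015804007639313))
```

View pics/fit_top.png

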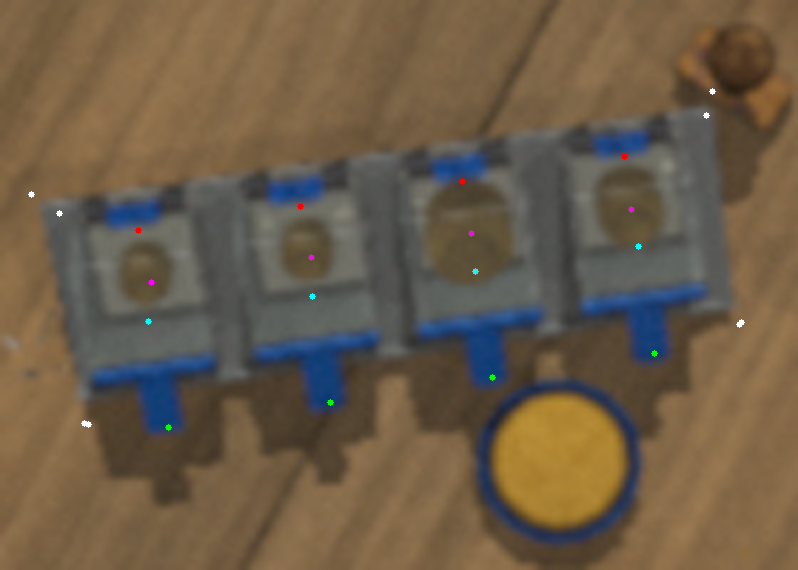

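View pics/fit_sc.png

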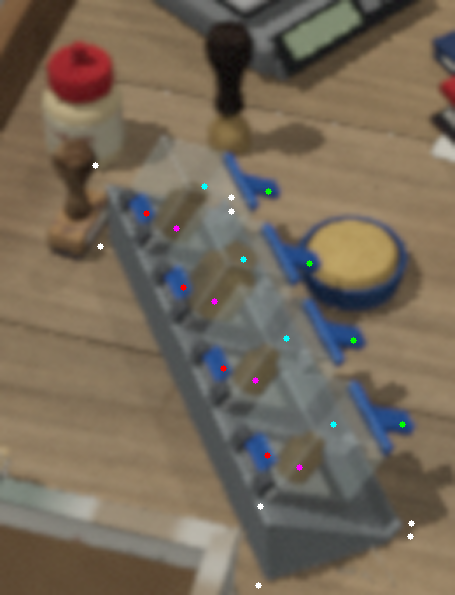

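Run:
```python
from fit import *
w=cloud(t);v=cloud(s)
print('top')
for x,y in[(55,215),(700,120),(215,200),(215,280),(230,360),(380,170),(390,250),(395,340),(545,140),(555,230),(725,290),(60,260),(85,380),(132,213),(295,188),(458,166),(620,143),(162,410),(325,390),(487,365),(650,340),(150,372),(315,345),(480,322),(645,297)]:
    a,b=T(x,y); print((x,y),np.round(w[int(round(b)),int(round(a))]),end=' ')
print('\nscene')
for x,y in[(272,540),(300,535),(380,530),(250,480),(262,450),(215,362),(175,282),(142,208),(400,420),(355,340),(310,260),(265,188),(370,420),(325,335),(280,255),(238,180)]:
    a,b=S(x,y); print((x,y),np.round(v[int(round(b)),int(round(a))]),end=' ')
```

```text
top
(55, 215) [576. 313.  52.] (700, 120) [611.  35.  50.] (215, 200) [581. 244.  60.] (215, 280) [550. 248.  22.] (230, 360) [516. 246.   4.] (380, 170) [592. 173.  53.] (390, 250) [560. 173.  30.] (395, 340) [521. 172.  15.] (545, 140) [602. 102.  55.] (555, 230) [569. 100.  25.] (725, 290) [540.  26.   7.] (60, 260) [558. 312.  42.] (85, 380) [508. 308.  11.] (132, 213) [576. 279.  70.] (295, 188) [584. 208.  69.] (458, 166) [592. 141.  69.] (620, 143) [600.  70.  70.] (162, 410) [491. 269.  63.] (325, 390) [500. 199.  56.] (487, 365) [507. 131.  63.] (650, 340) [515.  60.  60.] (150, 372) [508. 272.  75.] (315, 345) [516. 202.  71.] (480, 322) [526. 132.  73.] (645, 297) [533.  62.  72.] 
scene
(272, 540) [574. 315.  31.] (300, 535) [553. 298.   4.] (380, 530) [507. 307.   9.] (250, 480) [582. 290.  56.] (262, 450) [572. 280.  67.] (215, 362) [583. 207.  65.] (175, 282) [591. 141.  66.] (142, 208) [597.  73.  70.] (400, 420) [489. 274.  62.] (355, 340) [496. 206.  59.] (310, 260) [502. 134.  59.] (265, 188) [514.  65.  59.] (370, 420) [508. 277.  71.] (325, 335) [515. 210.  73.] (280, 255) [524. 139.  72.] (238, 180) [533.  66.  73.]
```

```bash
cat > fit2.py <<'E'
from fit import *
Ys=[105,35,-35,-105]
H=lambda y:np.array([27,y,61])
obs=[]
for y,q in zip(Ys,[(165,432),(327,410),(490,386),(653,360)]): obs.append((t,T(*q),'tip',y))
for y,q in zip(Ys,[(411,425),(363,340),(318,260),(276,190)]): obs.append((s,S(*q),'tip',y))
for y,q,r in zip(Ys,[(92,380),(255,354),(416,329),(582,303)],[(215,364),(378,339),(542,315),(706,291)]):
    obs+= [(t,T(*q),'st',y+26),(t,T(*r),'st',y-26)]
for y,q,r in zip(Ys,[(389,449),(340,358),(295,279),(252,205)],[(352,383),(308,303),(266,229),(226,156)]):
    obs+= [(s,S(*q),'st',y+26),(s,S(*r),'st',y-26)]
def pt(k,y,p):
    return H(y)-84*u+(46+p[3])*n if k=='tip' else H(y)-(56+p[5])*u+(46+p[4])*n
def res(p,o=None):
    r=[]
    for d,q,k,y in obs: r+=list(proj(d,W(p,pt(k,y,p)))[0]-(np.array(q)-.5+.5*0))
    return r+[p[5]*.1]
best=None
f=least_squares(res,[560,170,0.115,0,0,0],loss='soft_l1')
print(np.round(f.x,3)); 
R=np.array(res(f.x)[:-1]).reshape(-1,2);
for (d,q,k,y),e in zip(obs,R): print('t' if d is t else 's',k,y,np.round(e,1),end='; ')
p=f.x;np.save('case.npy',p)
for nm,d,b,sc in(('top',t,(205,190,140,100),5.7),('sc',s,(270,180,130,170),3.5)):
    im=cv2.resize(d['img'][b[1]:b[1]+b[3],b[0]:b[0]+b[2],::-1],None,fx=sc,fy=sc,interpolation=cv2.INTER_CUBIC)
    pts=[]
    for y in Ys:
        pts.append((H(y)-76*u+(46+p[3])*n,(0,255,0)))
        for h,c in((0,(255,0,255)),(36 if y==-105 else 28,(255,255,0))): pts.append((np.array([6.5,y,41])+h*n,c))
        pts.append((H(y),(0,0,255)))
    for x in(47.5,-47.5):
        for y in(146,-146): pts.append(((x,y,0),(255,255,255)))
    for P,c in pts:
        q=(proj(d,W(p,P))[0]-b[:2]+.5)*sc; cv2.circle(im,tuple(int(v) for v in q),3,c,-1)
    cv2.imwrite(f'pics/fit2_{nm}.png',im)
print('w mid',W(p,np.array([6.5,-105,41])+18*n),'tab0',W(p,H(-105)-76*u+(46+p[3])*n))
E
python3 fit2.py
```

```text
[ 5.62675e+02  1.73093e+02  1.20000e-01 -3.39000e-01  4.82000e-01
 -3.46100e+00]
t tip 105 [0.  0.6]; t tip 35 [0.1 0.3]; t tip -35 [-0.1  0.3]; t tip -105 [-0.2  0.6]; s tip 105 [-0.5 -0.5]; s tip 35 [-0.6 -0.3]; s tip -35 [-0.5  0.4]; s tip -105 [-0.2  0. ]; t st 131 [-0.2  0.4]; t st 79 [-0.5 -0. ]; t st 61 [-0.1  0.7]; t st 9 [-0.3  0.1]; t st -9 [0.5 0.8]; t st -61 [-0.3  0.1]; t st -79 [0.1 1.1]; t st -131 [-0.4  0. ]; s st 131 [-0.2  0.2]; s st 79 [-0.1  0.1]; s st 61 [-0.2  1. ]; s st 9 [-0.7 -0.7]; s st -9 [-0.2  0.4]; s st -61 [-0.8 -1.3]; s st -79 [0.3 0.3]; s st -131 [-0.5 -0.5]; w mid [[571.98624849  68.45487163  56.09607022]] tab0 [[514.10285767  61.46323422  57.90180437]]
```

```bash
python3 -c "
import cv2,numpy as np
a=cv2.imread('pics/fit2_top.png');b=cv2.imread('pics/fit2_sc.png')
a=cv2.resize(a,(450,int(a.shape[0]*450/a.shape[1])));c=np.zeros((595,800,3),np.uint8)
b=b[:595,:340]if 0 else cv2.resize(b,(345,int(b.shape[0]*345/b.shape[1])))
c[:a.shape[0],:450]=a;c[:b.shape[0],455:455+345]=b;cv2.imwrite('pics/fit2_both.png',c)"
```

```text
(no output)
```

View pics/fit2_both.png

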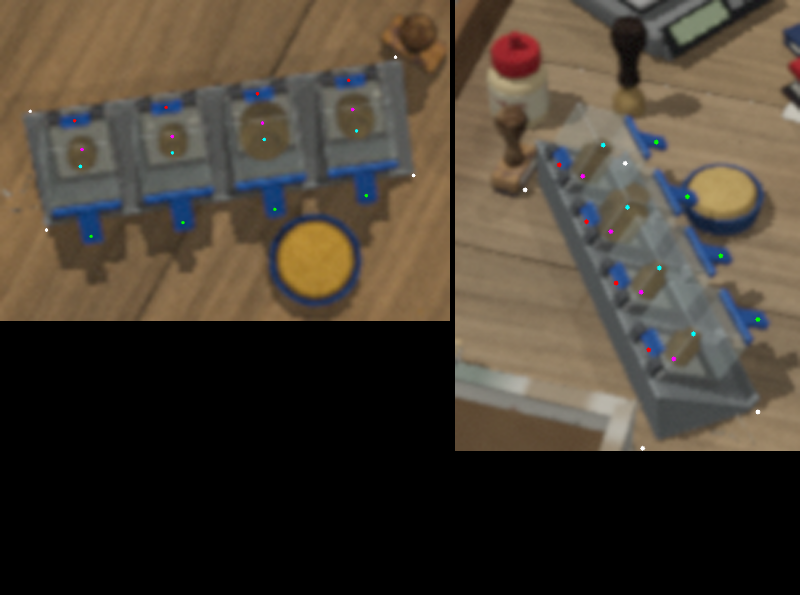

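Overlay agrees with case, tabs and weights within about 1 px. Next, the scale fit and a free spot for the roll.

Run:
```python
from fit import *
C=[((66,80),T2(402,218),S2(217,178)),((-66,-80),T2(355,562),S2(640,158)),((66,-80),T2(537,440),S2(455,45)),((-66,80),T2(225,332),S2(400,303))]
def res(p):
    r=[]
    for (x,y),a1,b1 in C:
        P=W(p,(x,y,58)); r+=list(proj(t,P)[0]-a1)+list(proj(s,P)[0]-b1)
    return r
f=least_squares(res,[441,-222,-1.05]);print('plate',f.x,np.round(f.fun,1))
np.save('plate.npy',f.x)
w=cloud(t)
for nm,(x,y) in dict(stam=(364,247),stam_base=(361,262),jar=(370,208),disp_l=(383,268),disp_r=(412,322),cornerL=T2(182,345),stapl_top=(360,315),stapR=(312,328),paper=(345,306),moist=(303,270)).items(): print(nm,np.round(atz(t,x,y,0)),np.round(w[int(y),int(x)]))
for x,y in((352,285),(345,285),(335,250),(395,220),(400,215)): print((x,y),np.round(atz(t,x,y,0)),np.round(w[y,x]))
crop(t,'pics/tc3.png',295,190,130,150,4)
```

```text
plate [ 441.3487524  -220.50923535   -1.05882414] [-0.3  0.5 -1.4 -1.   0.3 -1.4  1.4 -0.6  0.1  0.8 -0.4 -0.4 -1.5 -0.3
  0.4 -0.9]
stam [524. -55.   0.] [516. -45. 109.]
stam_base [486. -46.   0.] [486. -47.  -4.]
jar [623. -74.   0.] [610. -64.  92.]
disp_l [ 469. -102.    0.] [ 469. -102.   -3.]
disp_r [ 331. -170.    0.] [ 332. -166.   24.]
cornerL [ 473. -108.    0.] [ 473. -103.   30.]
stapl_top [353. -39.   0.] [353. -39.   7.]
stapR [324.  82.   0.] [326.  82.  35.]
paper [376.  -2.   0.] [376.  -2.   5.]
moist [470. 101.   0.] [468. 101.  33.]
(352, 285) [428. -22.   0.] [428. -21.   4.]
(345, 285) [429.  -4.   0.] [429.  -4.   7.]
(335, 250) [518.  19.   0.] [518.  18.  -1.]
(395, 220) [ 590. -137.    0.] [ 591. -137.   -1.]
(400, 215) [ 603. -151.    0.] [ 604. -152.   -7.]
```

View pics/tc3.png

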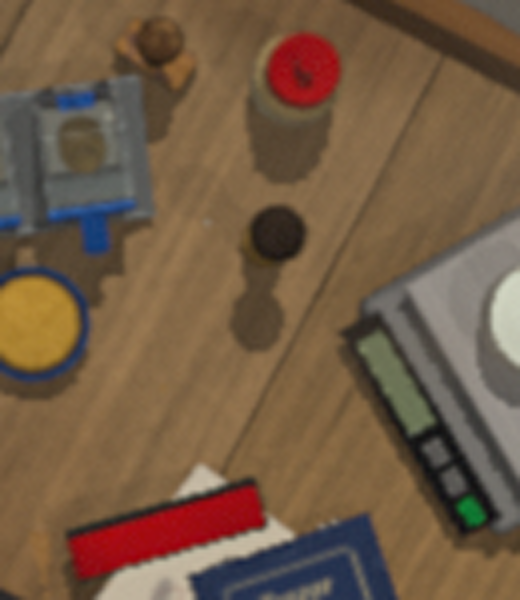

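```bash
cat > go.py <<'E'
# usage: go.py x y z [n rows] [zx zy zz yx yy yz]  -> prints per-row tool-frame steps (cm, rad)
import sys
from h import *
from scipy.spatial.transform import Rotation as R
st=monitor.get_state()
p=np.array(st['eef_pos']);q=st['orientation'];M=R.from_quat([q[1],q[2],q[3],q[0]])
a=[float(x) for x in sys.argv[1:]]
tgt=np.array(a[:3]);n=int(a[3])
if len(a)>4:
    z=np.array(a[4:7]);z/=np.linalg.norm(z);y=np.array(a[7:10]);y-=z*(y@z);y/=np.linalg.norm(y)
    G=R.from_matrix(np.stack([np.cross(y,z),y,z],1))
else: G=M
rv=(M.inv()*G).as_rotvec()
print('t',round(st['time'],2),'pos',np.round(p,1),'dist',np.round(np.linalg.norm(tgt-p),1),'gap',round(float(st['finger_gap']),3),'F',np.round(st['contact_force'],1))
print('total shift(cm) start frame',np.round(M.inv().apply(tgt-p)/10,2),'rot',np.round(rv,3),np.round(np.linalg.norm(rv),3),'q',np.round(st['qpos'],2))
C=M
for i in range(n):
    print('  row',np.round(C.inv().apply((tgt-p)/n)/10,2),np.round(rv/n,3)); C=C*R.from_rotvec(rv/n)
E
python3 go.py 458 -204 165 8
```

```text
t 0.1 pos [149.6 528.7 193.2] dist 795.5 gap 0.999 F [-0.3  0.1  0.2]
total shift(cm) start frame [49.63 62.1   2.93] rot [0. 0. 0.] 0.0 q [ 1.58  0.26  0.11 -0.   -1.42 -0.28]
  row [6.2  7.76 0.37] [0. 0. 0.]
  row [6.2  7.76 0.37] [0. 0. 0.]
  row [6.2  7.76 0.37] [0. 0. 0.]
  row [6.2  7.76 0.37] [0. 0. 0.]
  row [6.2  7.76 0.37] [0. 0. 0.]
  row [6.2  7.76 0.37] [0. 0. 0.]
  row [6.2  7.76 0.37] [0. 0. 0.]
  row [6.2  7.76 0.37] [0. 0. 0.]
```

```bash
python3 -m crank '8.5 3.8 4.7 0 0 0 0; 8.5 3.8 4.7 0 0 0 0; 8.5 3.8 4.7 0 0 0 0; 8.5 3.8 4.7 0 0 0 0; 8.5 3.8 4.7 0 0 0 0; 8.5 3.8 4.7 0 0 0 0; 8.5 3.8 4.7 0 0 0 0; 8.5 3.8 4.7 0 0 0 0' 30; python3 go.py 458 -204 165 1
```

```text
time: 1.1
eef_pos: [342.1, 72.1, 191.9]
orientation: [0.004, 0.991, -0.133, 0.0]
contact_force: [1.4, 1.4, -0.3]
finger_gap: 0.998
t 1.1 pos [342.1  72.1 191.9] dist 300.6 gap 0.998 F [ 1.4  1.4 -0.3]
total shift(cm) start frame [18.47 23.54  2.88] rot [0. 0. 0.] 0.0 q [ 0.67 -0.15 -0.34  0.01 -1.39  0.63]
  row [18.47 23.54  2.88] [0. 0. 0.]
```

```bash
python3 -m crank '8.5 3.6 4.6 0.5 0 0 0; 8.5 3.6 4.6 0.5 0 0 0; 8.5 3.6 4.6 0.5 0 0 0; 8.5 3.6 4.6 0.5 0 0 0; 8.5 2.4 3 0.5 0 0 0; 8.5 1 1.2 0.3 0 0 0; 8.5 0 0 0 0 0 0; 8.5 0 0 0 0 0 0'; python3 go.py 458 -204 165 1 0 0 -1 -.272 -.963 0
python3 - <<'E'
from h import *
for n in("scene","top"):
    d=snapshot(n); pickle.dump(d,open(f'{n}1.pkl','wb')); crop(d,f'pics/{n}1.png',*((250,50,180,170,3.5) if n=='scene' else (340,160,180,170,3.5)))
a=cv2.imread('pics/scene1.png');b=cv2.imread('pics/top1.png');cv2.imwrite('pics/b1.png',cv2.resize(np.hstack([a,b]),(800,378)))
E
```

```text
time: 2.1
eef_pos: [454.4, -205.0, 162.4]
orientation: [0.002, 0.991, -0.136, -0.001]
contact_force: [0.0, 0.6, 1.2]
finger_gap: 0.995
t 2.1 pos [ 454.4 -205.   162.4] dist 4.5 gap 0.995 F [0.  0.6 1.2]
total shift(cm) start frame [ 0.32 -0.19 -0.26] rot [0.005 0.002 0.002] 0.006 q [-0.11  0.17 -0.09  0.   -1.32  1.4 ]
  row [ 0.32 -0.19 -0.26] [0.005 0.002 0.002]
```

View pics/b1.png

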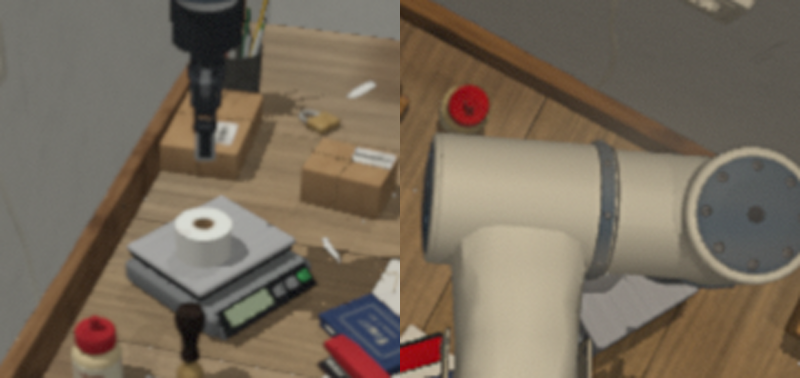

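```bash
python3 -m crank '8.54 0.3 -0.2 1.5 0 0 0; 8.54 0 0 3 0 0 0; 8.54 0 0 3 0 0 0; 8.54 0 0 2.5 0 0 0; 8.54 0 0 0.8 0 0 0; 8.54 0 0 0 0 0 0; 6 0 0 0 0 0 0; 6 0 0 0 0 0 0'; python3 go.py 458 -204 56 1 0 0 -1 -.272 -.963 0
```

```text
time: 3.2
eef_pos: [459.4, -200.3, 51.9]
orientation: [0.002, 0.991, -0.133, 0.001]
contact_force: [-0.7, 0.2, -0.3]
finger_gap: 0.742
t 3.2 pos [ 459.4 -200.3   51.9] dist 5.7 gap 0.742 F [-0.7  0.2 -0.3]
total shift(cm) start frame [-0.03  0.39 -0.41] rot [ 0.004 -0.004  0.009] 0.01 q [-0.09  0.25 -0.28  0.   -1.04  1.4 ]
  row [-0.03  0.39 -0.41] [ 0.004 -0.004  0.009]
```

```bash
python3 -m crank '5.8 0 0 0 0 0 0; 5.8 0 0 0 0 0 0; 5.8 0 0 0 0 0 0; 5.8 0 0 -1.5 0 0 0; 5.8 0 0 -2.5 0 0 0; 5.8 0 0 -3 0 0 0; 5.8 0 0 -3 0 0 0; 5.8 0 0 -3 0 0 0' 30; python3 go.py 428 -30 190 1 0 0 -1 -.272 -.963 0
python3 - <<'E'
from h import *
for n in("scene",):
    d=snapshot(n); pickle.dump(d,open(f'{n}2.pkl','wb')); crop(d,f'pics/{n}2.png',250,50,180,170,3.5)
E
```

```text
time: 4.2
eef_pos: [456.8, -199.0, 182.9]
orientation: [0.001, 0.991, -0.133, -0.002]
contact_force: [-0.0, -0.5, -1.8]
finger_gap: 0.741
t 4.2 pos [ 456.8 -199.   182.9] dist 171.6 gap 0.741 F [-0.  -0.5 -1.8]
total shift(cm) start frame [ -7.24 -15.54  -0.73] rot [0.003 0.003 0.008] 0.009 q [-0.09  0.16 -0.04  0.   -1.37  1.4 ]
  row [ -7.24 -15.54  -0.73] [0.003 0.003 0.008]
```

View pics/scene2.png

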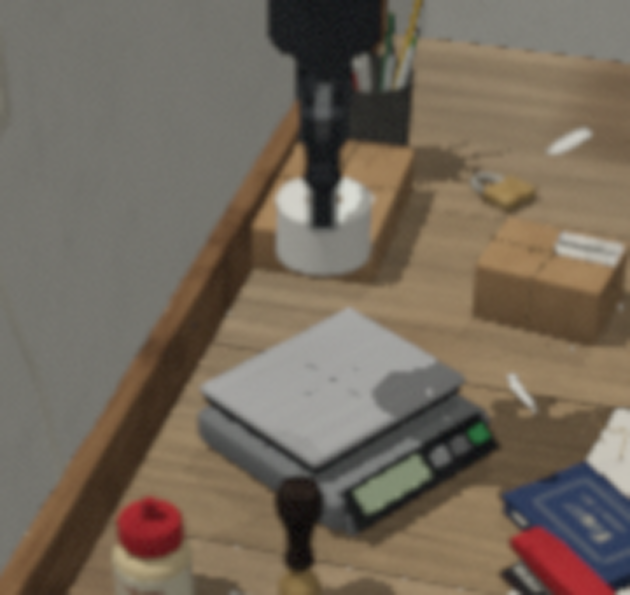

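```bash
python3 -m crank '5.8 -1.8 -3.9 0 0 0 0; 5.8 -1.8 -3.9 0 0 0 0; 5.8 -1.8 -3.9 0 0 0 0; 5.8 -1.1 -2.2 0 0 0 0; 5.8 -0.5 -0.9 0 0 0 0; 5.8 0 0 0 0 0 0; 5.8 0 0 0 0 0 0; 5.8 0 0 0 0 0 0'; python3 go.py 428 -30 -5 1 0 0 -1 -.272 -.963 0
python3 - <<'E'
from fit import *
d=pickle.load(open('scene2.pkl','rb'))
P=np.load('plate.npy');print(atz(d,250+335/3.5,50+380/3.5,58), proj(d,[P[0],P[1],58]))
crop(d,'pics/plate2.png',295,130,100,75,8)
E
```

```text
time: 5.25
eef_pos: [430.4, -36.2, 186.6]
orientation: [0.002, 0.991, -0.135, 0.003]
contact_force: [0.7, -0.3, -1.0]
finger_gap: 0.743
t 5.25 pos [430.4 -36.2 186.6] dist 191.7 gap 0.743 F [ 0.7 -0.3 -1. ]
total shift(cm) start frame [-0.52 -0.6  19.15] rot [ 0.003 -0.006  0.005] 0.009 q [ 0.29  0.02 -0.19  0.01 -1.36  1.01]
  row [-0.52 -0.6  19.15] [ 0.003 -0.006  0.005]
[ 440.07638551 -220.68066307   58.        ] [[345.27228292 158.67491271]]
```

View pics/plate2.png

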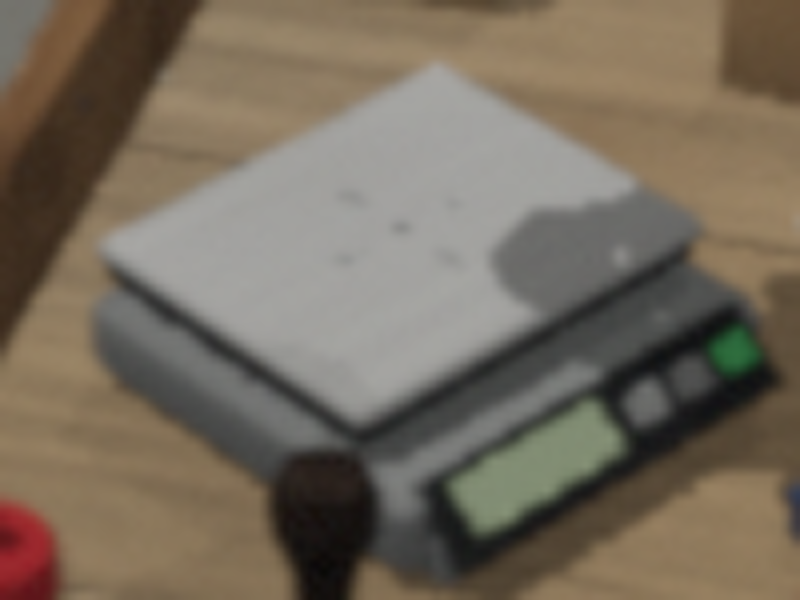

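```bash
python3 -m crank '5.8 -0.2 -0.3 2 0 0 0; 5.8 -0.2 -0.2 4 0 0 0; 5.8 0 0 4 0 0 0; 5.8 0 0 4 0 0 0; 5.8 0 0 2.5 0 0 0; 5.8 0 0 1 0 0 0; 5.8 0 0 0 0 0 0; 5.8 0 0 0 0 0 0'; python3 go.py 428 -30 -5 1 0 0 -1 -.272 -.963 0
```

```text
time: 6.25
eef_pos: [432.7, -34.9, 8.8]
orientation: [0.002, 0.99, -0.138, 0.006]
contact_force: [0.5, -1.1, -1.1]
finger_gap: 0.746
t 6.25 pos [432.7 -34.9   8.8] dist 15.4 gap 0.746 F [ 0.5 -1.1 -1.1]
total shift(cm) start frame [-0.6  -0.35  1.38] rot [ 0.002 -0.012 -0.001] 0.012 q [ 0.29  0.17 -0.51  0.01 -0.88  1.  ]
  row [-0.6  -0.35  1.38] [ 0.002 -0.012 -0.001]
```

Correct the small tilt, then lower slowly.

```bash
python3 -m crank '5.8 0 0 0.4 0 -0.012 0; 5.8 0 0 0.4 0 0 0; 5.8 0 0 0.3 0 0 0; 5.8 0 0 0.2 0 0 0; 5.8 0 0 0 0 0 0; 5.8 0 0 0 0 0 0; 5.8 0 0 0 0 0 0; 5.8 0 0 0 0 0 0'; python3 go.py 428 -30 -5 1 0 0 -1 -.272 -.963 0
```

```text
time: 7.25
eef_pos: [434.6, -34.5, -3.1]
orientation: [0.0, 0.99, -0.138, 0.001]
contact_force: [-0.7, -0.2, -0.5]
finger_gap: 0.737
t 7.25 pos [434.6 -34.5  -3.1] dist 8.2 gap 0.737 F [-0.7 -0.2 -0.5]
total shift(cm) start frame [-0.75 -0.25  0.19] rot [ 0.    -0.003 -0.001] 0.003 q [ 0.28  0.2  -0.51  0.   -0.85  1.01]
  row [-0.75 -0.25  0.19] [ 0.    -0.003 -0.001]
```

```bash
python3 -m crank '5.8 0 0 0.2 0 0 0; 5.8 0 0 0.1 0 0 0; 5.8 0 0 0 0 0 0; 5.8 0 0 0 0 0 0; 5.8 0 0 0 0 0 0; 5.8 0 0 0 0 0 0; 5.8 0 0 0 0 0 0; 5.8 0 0 0 0 0 0'
python3 - <<'E'
from h import *
d=snapshot('scene'); pickle.dump(d,open('scene3.pkl','wb')); crop(d,'pics/scene3.png',290,150,130,100,6)
E
```

```text
time: 8.25
eef_pos: [434.7, -34.5, -6.1]
orientation: [0.0, 0.99, -0.138, 0.002]
contact_force: [0.4, -0.8, -0.5]
finger_gap: 0.745
```

View pics/scene3.png

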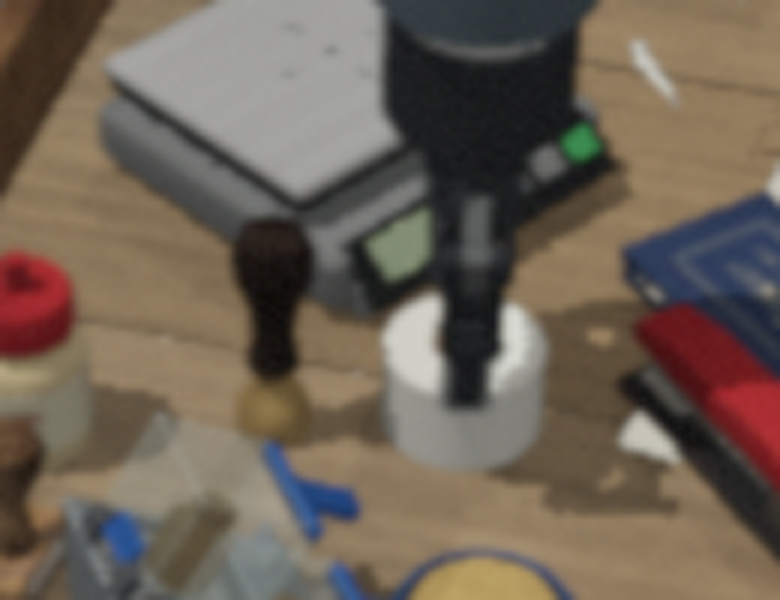

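```bash
python3 -m crank '5.8 0 0 0.15 0 0 0; 5.8 0 0 0 0 0 0; 5.8 0 0 0 0 0 0; 7.3 0 0 0 0 0 0; 7.6 0 0 0 0 0 0; 7.8 0 0 0 0 0 0; 7.8 0 0 -0.5 0 0 0; 7.8 0 0 -1.5 0 0 0'; python3 go.py 434 -34 130 1
```

```text
time: 9.3
eef_pos: [434.4, -34.7, 13.6]
orientation: [0.001, 0.991, -0.137, 0.001]
contact_force: [0.4, 0.3, 0.7]
finger_gap: 0.915
t 9.3 pos [434.4 -34.7  13.6] dist 116.4 gap 0.915 F [0.4 0.3 0.7]
total shift(cm) start frame [ -0.03  -0.04 -11.64] rot [0. 0. 0.] 0.0 q [ 0.28  0.18 -0.49  0.   -0.9   1.01]
  row [ -0.03  -0.04 -11.64] [0. 0. 0.]
```

```bash
python3 -m crank '7.8 0 0 -2.5 0 0 0; 7.8 0 0 -4.5 0 0 0; 7.8 0 0 -4.5 0 0 0; 6 0 0 -3 0 0 0; 5 0 0 -0.5 0 0 0; 4 0 0 0 0 0 0; 4 0 0 0 0 0 0; 4 0 0 0 0 0 0'; python3 go.py 514 61.5 130 4 0 0 -1 .12 -.993 0;  python3 - <<'E'
from h import *
for n,b in(("scene",(260,150,140,105,5.7)),("top",(205,190,200,140,4))):
    d=snapshot(n); pickle.dump(d,open(f'{n}4.pkl','wb')); crop(d,f'pics/{n}4.png',*b)
E
```

```text
time: 10.3
eef_pos: [432.7, -34.7, 168.8]
orientation: [0.001, 0.991, -0.137, 0.0]
contact_force: [-1.4, 0.6, -0.5]
finger_gap: 0.467
t 10.3 pos [432.7 -34.7 168.8] dist 131.8 gap 0.467 F [-1.4  0.6 -0.5]
total shift(cm) start frame [  5.21 -11.47   3.86] rot [ 0.002 -0.001 -0.396] 0.396 q [ 0.29  0.03 -0.22  0.   -1.32  1.01]
  row [ 1.3  -2.87  0.96] [ 0.    -0.    -0.099]
  row [ 1.58 -2.73  0.97] [ 0.    -0.    -0.099]
  row [ 1.84 -2.56  0.97] [ 0.    -0.    -0.099]
  row [ 2.08 -2.36  0.97] [ 0.    -0.    -0.099]
```

View pics/scene4.png

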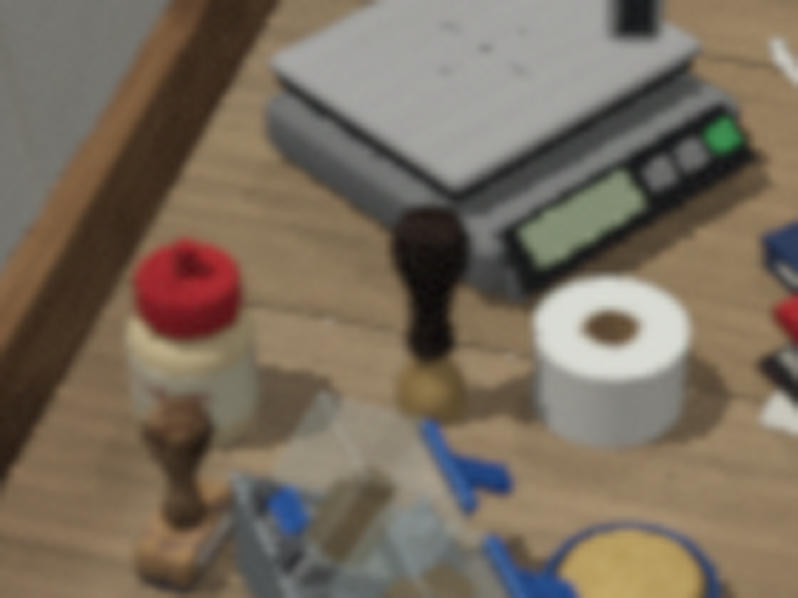

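The roll now stands flat on the worktop at crop (610,360). On to the tab of lid 0.

```bash
python3 -m crank '4 1.3 -2.9 0 0 0 -0.1; 4 1.6 -2.7 0.5 0 0 -0.1; 4 1.8 -2.5 1 0 0 -0.1; 4 1.6 -1.8 1 0 0 -0.07; 4 0.5 -0.5 1 0 0 -0.03; 4 0 0 0 0 0 0; 4 0 0 0 0 0 0; 4 0 0 0 0 0 0'; python3 go.py 514 61.5 46 1 0 0 -1 .12 -.993 0;  python3 - <<'E'
from h import *
for n,b in(("scene",(260,130,140,105,5.7)),("top",(205,190,200,140,4))):
    d=snapshot(n); pickle.dump(d,open(f'{n}5.pkl','wb')); crop(d,f'pics/{n}5.png',*b)
E
```

```text
time: 11.4
eef_pos: [513.9, 62.2, 131.1]
orientation: [0.002, 0.998, 0.067, -0.001]
contact_force: [0.6, -0.4, 0.0]
finger_gap: 0.468
t 11.4 pos [513.9  62.2 131.1] dist 85.2 gap 0.468 F [ 0.6 -0.4  0. ]
total shift(cm) start frame [0.03 0.04 8.51] rot [0.004 0.003 0.014] 0.014 q [ 0.43  0.22 -0.1   0.   -1.25  1.28]
  row [0.03 0.04 8.51] [0.004 0.003 0.014]
```

View pics/scene5.png

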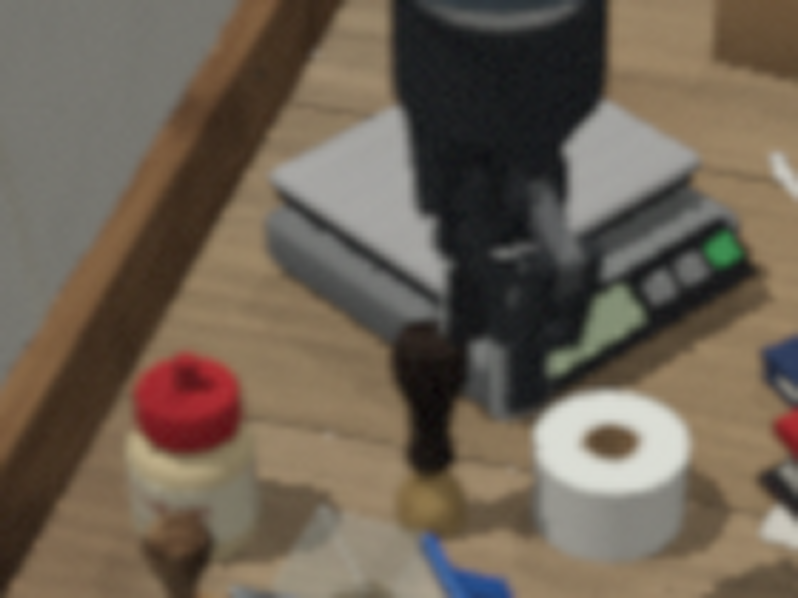

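View pics/top5.png

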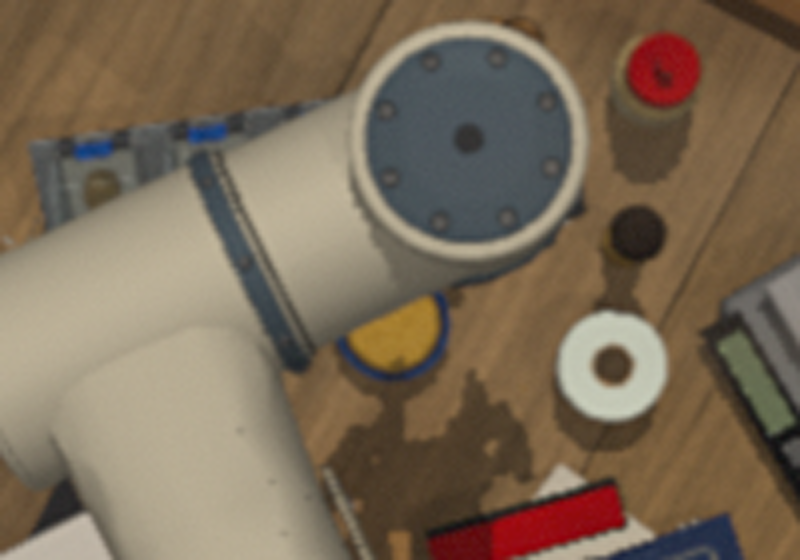

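```bash
python3 -m crank '4 0 0 1.5 0 0 0.01; 4 0 0 2.5 0 0 0; 4 0 0 2.5 0 0 0; 4 0 0 1.5 0 0 0; 4 0 0 0.4 0 0 0; 4 0 0 0 0 0 0; 4 0 0 0 0 0 0; 4 0 0 0 0 0 0' 20; python3 go.py 514 61.5 46 1 0 0 -1 .12 -.993 0;  python3 - <<'E'
from h import *
for n,b in(("scene",(290,160,110,82,7)),):
    d=snapshot(n); pickle.dump(d,open(f'{n}6.pkl','wb')); crop(d,f'pics/{n}6.png',*b)
E
```

```text
time: 12.5
eef_pos: [513.2, 61.3, 43.1]
orientation: [0.001, 0.998, 0.06, -0.001]
contact_force: [-1.0, -0.5, 0.5]
finger_gap: 0.473
t 12.5 pos [513.2  61.3  43.1] dist 3.1 gap 0.473 F [-1.  -0.5  0.5]
total shift(cm) start frame [ 0.08 -0.01 -0.29] rot [ 0.003  0.001 -0.   ] 0.003 q [ 0.42  0.29 -0.25  0.   -1.04  1.27]
  row [ 0.08 -0.01 -0.29] [ 0.003  0.001 -0.   ]
```

View pics/scene6.png

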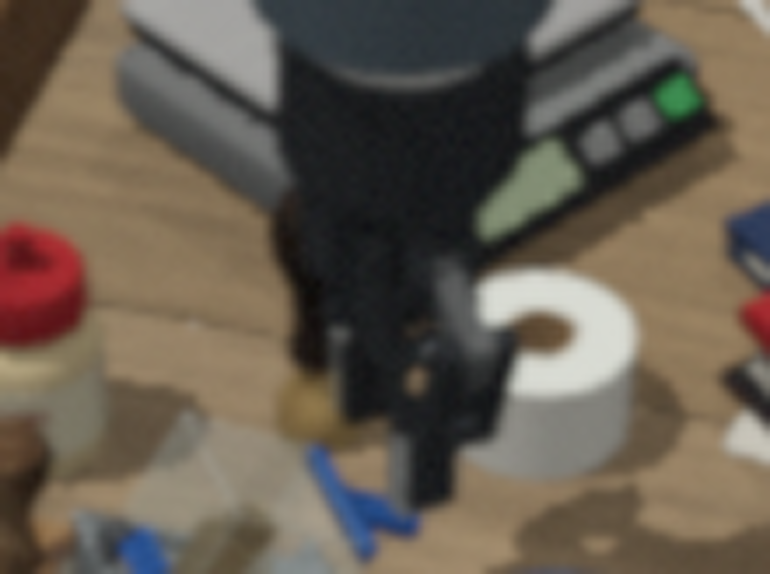

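Run:
```python
from h import *
d=pickle.load(open('scene6.pkl','rb'))
for P in[(514,61.5,58),(511,81,46),(511,81,56),(511,81,60),(515,42,46),(513,61,43)]: print(P,np.round((proj(d,P)[0]-[290,160])*7))
w=cloud(d)
for x,y in[(425,485),(405,470),(440,440),(480,430),(500,380),(370,400),(345,400),(380,510),(410,525)]: print((x,y),np.round(w[160+y//7,290+x//7]))
```

```text
(514, 61.5, 58) [389. 512.]
(511, 81, 46) [412. 577.]
(511, 81, 56) [413. 555.]
(511, 81, 60) [413. 546.]
(515, 42, 46) [371. 499.]
(513, 61, 43) [391. 543.]
(425, 485) [513.  96. 101.]
(405, 470) [519.  90. 103.]
(440, 440) [515. 117. 141.]
(480, 430) [500. 109. 134.]
(500, 380) [498. 123. 166.]
(370, 400) [518.  43.  92.]
(345, 400) [524.  42.  92.]
(380, 510) [518.  65.  65.]
(410, 525) [510.  68.  57.]
```

Run:
```python
from h import *
for nm in('scene3','scene5','scene6'):
    d=pickle.load(open(nm+'.pkl','rb')); w=cloud(d)
    st={'scene3':(434,-34,-6),'scene5':(514,62,131),'scene6':(513,61,43)}[nm]
    m=(d['img'].max(-1)<75)&(abs(w[...,0]-st[0])<25)&(abs(w[...,1]-st[1])<60)&(w[...,2]>st[2]-10)&(w[...,2]<st[2]+120)
    q=w[m]; 
    for side in(-1,1):
        r=q[(q[:,1]-st[1])*side>8]; 
        if len(r): 
            z=np.percentile(r[:,2],[0,3,10]);lo=r[r[:,2]<z[1]+8]
            print(nm,side,len(r),'zmin-TCP',np.round(z-st[2]),'low x,y rel',np.round(lo.mean(0)-st,0))
```

```text
scene3 -1 7 zmin-TCP [22. 22. 22.] low x,y rel [ 18. -59.  25.]
scene3 1 94 zmin-TCP [50. 53. 57.] low x,y rel [12. 42. 55.]
scene5 -1 180 zmin-TCP [37. 41. 46.] low x,y rel [  7. -19.  44.]
scene5 1 289 zmin-TCP [38. 50. 57.] low x,y rel [-3. 32. 51.]
scene6 -1 161 zmin-TCP [39. 42. 49.] low x,y rel [  6. -19.  44.]
scene6 1 228 zmin-TCP [46. 51. 59.] low x,y rel [-2. 33. 53.]
```

Run:
```python
from h import *
d=pickle.load(open('scene6.pkl','rb'))
def aty(u,v,y): o,a=ray(d,u,v); return np.round(o+a*(y-o[1])/a[1])
print('near',[aty(290+425/7,160+502/7,y) for y in(80,85,92)]); print('far',[aty(290+365/7,160+418/7,y) for y in(30,41)])
d=pickle.load(open('scene5.pkl','rb'))
print('near5',[aty(260+515/5.7,130+415/5.7,y) for y in(80,85,92)]);print('far5',[aty(260+465/5.7,130+345/5.7,y) for y in(30,41)])
crop(pickle.load(open('scene5.pkl','rb')),'pics/f5.png',325,150,45,60,10)
```

```text
near [array([507.,  80.,  78.]), array([508.,  85.,  83.]), array([510.,  92.,  89.])]
far [array([514.,  30.,  72.]), array([517.,  41.,  82.])]
near5 [array([509.,  80., 163.]), array([511.,  85., 167.]), array([513.,  92., 173.])]
far5 [array([516.,  30., 158.]), array([519.,  41., 167.])]
```

View pics/f5.png

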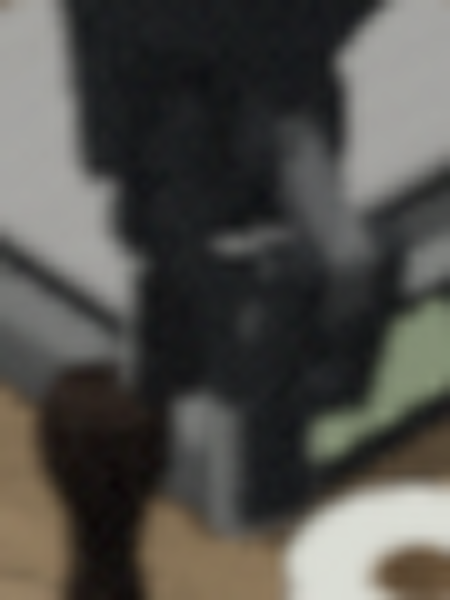

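The picture shows the fingertips at z ≈ 81, about 38 mm behind the reported TCP and higher than the text implies. I'll go down in steps and check.

```bash
python3 -m crank '4 0 0 1 0 0 0; 4 0 0 0.9 0 0 0; 4 0 0 0 0 0 0; 2.4 0 0 0 0 0 0; 2.4 0 0 0 0 0 0; 2.4 0 0 0 0 0 0; 2.4 0 0 0 0 0 0; 2.4 0 0 0 0 0 0' 20; python3 go.py 514 61.5 46 1 0 0 -1 .12 -.993 0;  python3 - <<'E'
from h import *
for n,b in(("scene",(290,160,110,82,7)),):
    d=snapshot(n); pickle.dump(d,open(f'{n}7.pkl','wb')); crop(d,f'pics/{n}7.png',*b)
E
```

```text
time: 13.55
eef_pos: [513.6, 61.4, 23.3]
orientation: [0.001, 0.998, 0.06, 0.0]
contact_force: [0.0, -0.4, 0.4]
finger_gap: 0.279
t 13.55 pos [513.6  61.4  23.3] dist 22.7 gap 0.279 F [ 0.  -0.4  0.4]
total shift(cm) start frame [ 0.04  0.   -2.27] rot [ 0.002  0.    -0.   ] 0.002 q [ 0.42  0.31 -0.27  0.   -0.99  1.27]
  row [ 0.04  0.   -2.27] [ 0.002  0.    -0.   ]
```

View pics/scene7.png

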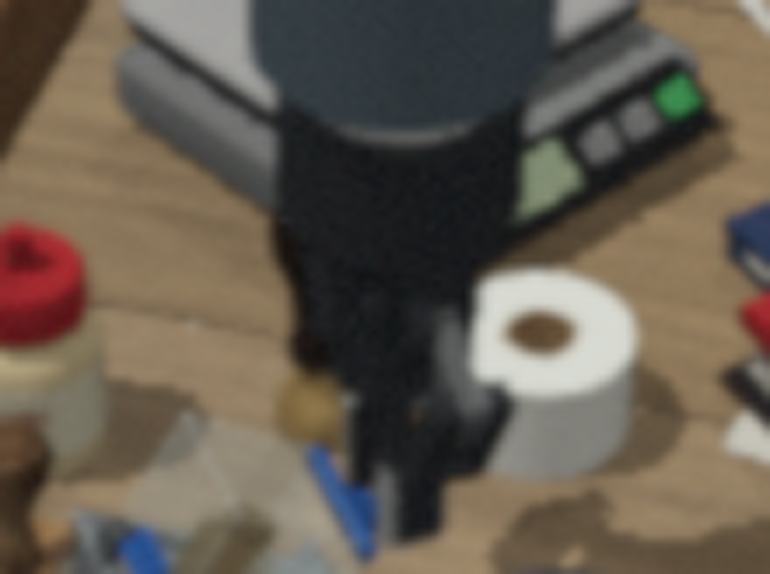

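Run:
```python
from h import *
d=pickle.load(open('scene7.pkl','rb'))
def aty(u,v,y): o,a=ray(d,u,v); return np.round(o+a*(y-o[1])/a[1])
print('near',[aty(290+412/7,160+541/7,y) for y in(73,78,84)])
w=cloud(d)
m=(d['img'].max(-1)<75)&(abs(w[...,0]-513)<20)&(abs(w[...,1]-61)<50)&(w[...,2]<90)
q=w[m];print(len(q),np.round(q[q[:,2].argsort()[:12]]))
```

```text
near [array([509.,  73.,  54.]), array([510.,  78.,  59.]), array([512.,  84.,  65.])]
83 [[499. 103.   7.]
 [499. 109.  10.]
 [499. 111.  15.]
 [499. 111.  22.]
 [493.  80.  23.]
 [519.  47.  59.]
 [517.  48.  63.]
 [522.  52.  64.]
 [524.  50.  66.]
 [522.  51.  66.]
 [520.  52.  66.]
 [517.  49.  67.]]
```

```bash
python3 -m crank '2.6 0 0 0.6 0 0 0; 2.6 0 0 0.5 0 0 0; 2.6 0 0 0 0 0 0; 2.6 0 0 0 0 0 0; 1 0 0 0 0 0 0; 1 0 0 0 0 0 0; 1 0 0 0 0 0 0; 1 0 0 0 0 0 0' 20; python3 go.py 514 61.5 46 1 0 0 -1 .12 -.993 0;  python3 - <<'E'
from h import *
for n,b in(("scene",(290,160,110,82,7)),):
    d=snapshot(n); pickle.dump(d,open(f'{n}8.pkl','wb')); crop(d,f'pics/{n}8.png',*b)
E
```

```text
time: 14.6
eef_pos: [513.4, 59.8, 11.4]
orientation: [0.002, 0.998, 0.06, -0.0]
contact_force: [0.1, -0.2, -0.8]
finger_gap: 0.176
t 14.6 pos [513.4  59.8  11.4] dist 34.7 gap 0.176 F [ 0.1 -0.2 -0.8]
total shift(cm) start frame [ 0.07 -0.14 -3.46] rot [ 0.005  0.001 -0.   ] 0.005 q [ 0.42  0.32 -0.29  0.   -0.96  1.27]
  row [ 0.07 -0.14 -3.46] [ 0.005  0.001 -0.   ]
```

View pics/scene8.png

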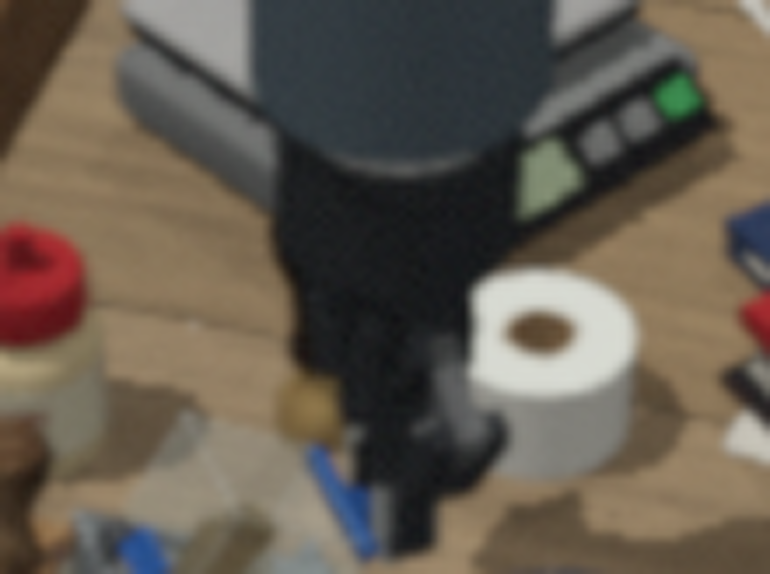

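```bash
python3 -m crank '1 0 0 -0.8 0 0 0; 1 0.1 0 -0.8 0 0 0; 1 0.15 0 -0.8 0 0 0; 1 0.23 0 -0.76 0 0 0; 1 0.3 0 -0.75 0 0 0; 1 0.36 0 -0.72 0 0 0; 1 0 0 0 0 0 0; 1 0 0 0 0 0 0' 20; python3 go.py 514 61.5 46 1 0 0 -1 .12 -.993 0;  python3 - <<'E'
from h import *
for n,b in(("scene",(290,160,110,82,7)),):
    d=snapshot(n); pickle.dump(d,open(f'{n}9.pkl','wb')); crop(d,f'pics/{n}9.png',*b)
E
```

```text
time: 15.65
eef_pos: [526.0, 61.3, 60.8]
orientation: [0.003, 0.998, 0.06, -0.0]
contact_force: [2.4, -2.0, -4.1]
finger_gap: 0.182
t 15.65 pos [526.   61.3  60.8] dist 19.1 gap 0.182 F [ 2.4 -2.  -4.1]
total shift(cm) start frame [-1.19 -0.17  1.48] rot [ 0.005  0.001 -0.   ] 0.005 q [ 0.42  0.3  -0.19  0.01 -1.09  1.27]
  row [-1.19 -0.17  1.48] [ 0.005  0.001 -0.   ]
```

View pics/scene9.png

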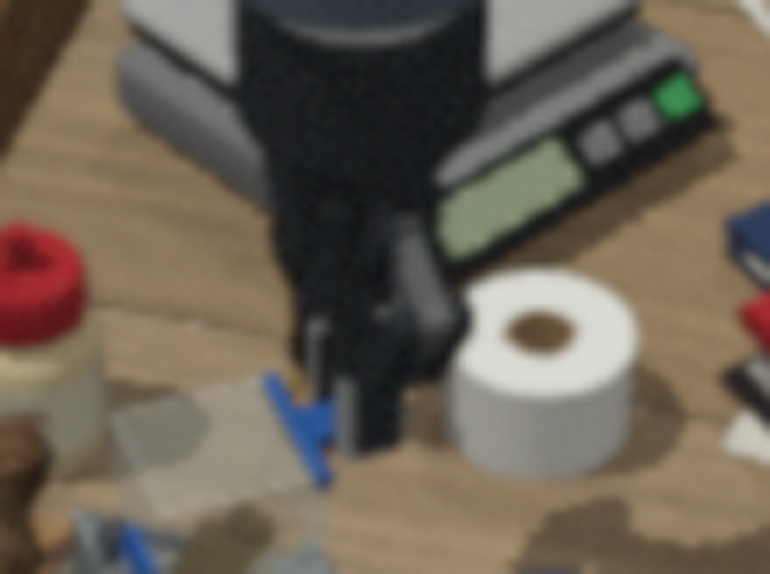

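```bash
python3 -m crank '1 0.76 0 -1.06 0 0 0; 1 0.91 0 -0.93 0 0 0; 1 1.03 0 -0.79 0 0 0; 1 1.14 0 -0.63 0 0 0; 1 1.22 0 -0.45 0 0 0; 1 0.9 0 -0.2 0 0 0; 1 0 0 0 0 0 0; 1 0 0 0 0 0 0' 20; python3 go.py 589 69 103 1 0 0 -1 .12 -.993 0;  python3 - <<'E'
from h import *
for n,b in(("scene",(290,140,110,82,7)),):
    d=snapshot(n); pickle.dump(d,open(f'{n}10.pkl','wb')); crop(d,f'pics/{n}10.png',*b)
E
```

```text
time: 16.7
eef_pos: [582.8, 67.9, 102.0]
orientation: [0.003, 0.998, 0.06, -0.007]
contact_force: [-0.9, -0.7, -1.0]
finger_gap: 0.177
t 16.7 pos [582.8  67.9 102. ] dist 6.4 gap 0.177 F [-0.9 -0.7 -1. ]
total shift(cm) start frame [ 0.63 -0.03 -0.1 ] rot [ 0.006  0.014 -0.   ] 0.015 q [ 0.38  0.38  0.05  0.   -1.25  1.31]
  row [ 0.63 -0.03 -0.1 ] [ 0.006  0.014 -0.   ]
```

View pics/scene10.png

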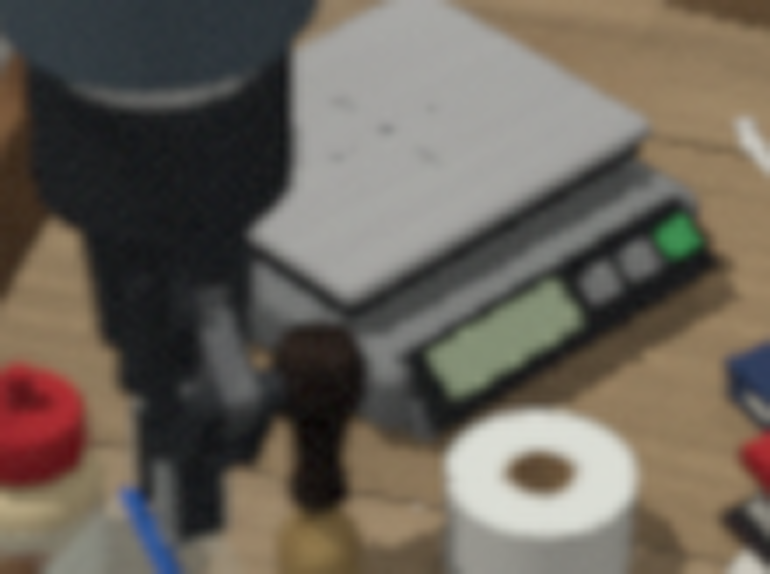

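```bash
python3 -m crank '1 0.3 0 -0.05 0 0 0; 1 0.25 0 -0.05 0 0 0; 1 0 0 0 0 0 0; 2.6 0 0 0 0 0 0; 3 0 0 0 0 0 0; 3 0 0 -1 0 0 0; 3 0 0 -2.5 0 0 0; 3 0 0 -3 0 0 0' 20; python3 go.py 589 69 103 1 0 0 -1 .12 -.993 0;  python3 - <<'E'
from h import *
for n,b in(("scene",(270,160,110,82,7)),):
    d=snapshot(n); pickle.dump(d,open(f'{n}11.pkl','wb')); crop(d,f'pics/{n}11.png',*b)
E
```

```text
time: 17.75
eef_pos: [589.0, 69.7, 170.3]
orientation: [0.003, 0.998, 0.06, -0.007]
contact_force: [0.9, 0.2, 0.0]
finger_gap: 0.349
t 17.75 pos [589.   69.7 170.3] dist 67.3 gap 0.349 F [0.9 0.2 0. ]
total shift(cm) start frame [0.08 0.04 6.73] rot [0.006 0.014 0.   ] 0.015 q [ 0.38  0.36  0.19  0.   -1.42  1.31]
  row [0.08 0.04 6.73] [0.006 0.014 0.   ]
```

View pics/scene11.png

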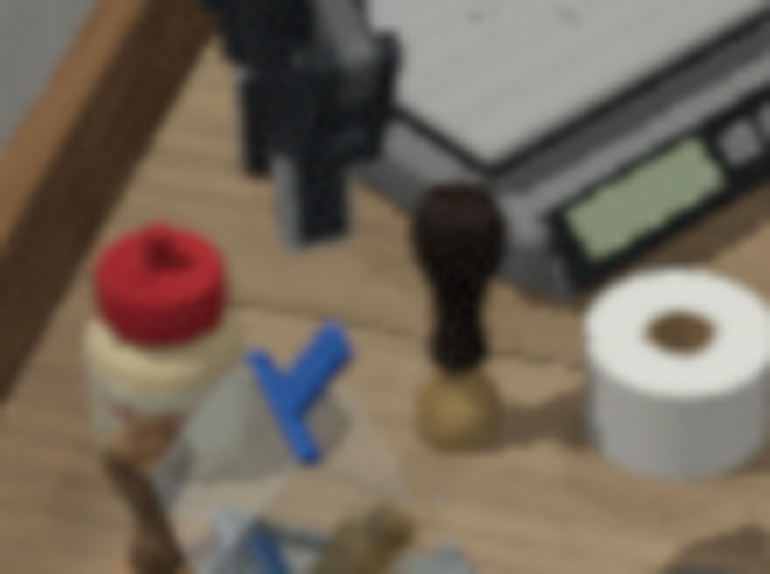

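Run:
```python
from fit import *
d=pickle.load(open('scene5.pkl','rb'));w=cloud(d)
o,a=None,None
def aty(u,v,y): o,a=ray(d,u,v); return np.round(o+a*(y-o[1])/a[1])
for nm,(x,y),Y in(('bodyL',(75,180),62),('step2',(120,245),62),('blockfar',(145,395),45),('padtip',(225,530),82),('blocknear',(360,400),90)): print(nm,aty(325+x/10,150+y/10,Y)-[514,62,131], np.round(w[150+(y-8)//10,325+(x+15)//10])-[514,62,131])
p=np.load('case.npy')
def lid(th,s,h,y=-105):
    b=np.radians(213)-th; c=np.radians(123)-th
    return W(p,[27+s*np.cos(b)+h*np.cos(c),y,61+s*np.sin(b)+h*np.sin(c)])
d=pickle.load(open('scene11.pkl','rb'))
for th in(1.3,1.4,1.45,1.5): print(th,np.round((proj(d,lid(th,84,46))[0]-[270,160])*7),np.round((proj(d,np.vstack([lid(th,56,46,-79),lid(th,56,46,-131)]))-[270,160])*7).tolist())
```

```text
bodyL [ 30.   0. 116.] [ 17. -39.  88.]
step2 [20.  0. 98.] [ 14. -17.  88.]
blockfar [ 10. -17.  43.] [  7. -19.  45.]
padtip [ 2. 20. 34.] [ 3. 34. 48.]
blocknear [-24.  28.  70.] [ -92. -182. -103.]
1.3 [361. 335.] [[325.0, 450.0], [271.0, 345.0]]
1.4 [332. 335.] [[303.0, 454.0], [249.0, 349.0]]
1.45 [317. 336.] [[291.0, 456.0], [238.0, 351.0]]
1.5 [303. 338.] [[280.0, 459.0], [227.0, 354.0]]
```

```bash
python3 go.py 541 64.7 104 6 .541 .065 -.839 .12 -.993 0
```

```text
t 17.8 pos [591.5  69.7 175.5] dist 87.6 gap 0.35 F [1.8 0.2 5.3]
total shift(cm) start frame [-5.03 -0.16  7.17] rot [0.005 0.582 0.003] 0.582 q [ 0.38  0.36  0.2   0.   -1.42  1.31]
  row [-0.84 -0.03  1.2 ] [0.001 0.097 0.   ]
  row [-0.95 -0.02  1.11] [0.001 0.097 0.   ]
  row [-1.05 -0.02  1.01] [0.001 0.097 0.   ]
  row [-1.15 -0.02  0.91] [0.001 0.097 0.   ]
  row [-1.23 -0.02  0.79] [0.001 0.097 0.   ]
  row [-1.3  -0.02  0.67] [0.001 0.097 0.   ]
```

```bash
python3 -m crank '4.2 -1.5 0 0 0 0.097 0; 4.2 -1.5 0 1 0 0.097 0; 4.2 -1.2 0 1.2 0 0.097 0; 4.2 -1 0 1.1 0 0.097 0; 4.2 -1 0 0.9 0 0.097 0; 4.2 -0.8 0 0.8 0 0.097 0; 4.2 0 0 0 0 0 0; 4.2 0 0 0 0 0 0' 30; python3 go.py 541 64.7 104 1 .541 .065 -.839 .12 -.993 0;  python3 - <<'E'
from h import *
for n,b in(("scene",(260,130,110,110,7)),("top",(205,190,140,105,5.7))):
    d=snapshot(n); pickle.dump(d,open(f'{n}12.pkl','wb')); crop(d,f'pics/{n}12.png',*b)
E
python3 -c "
import cv2;a=cv2.imread('pics/scene12.png');cv2.imwrite('pics/scene12b.png',cv2.resize(a,(600,600)))"
```

```text
time: 18.8
eef_pos: [552.9, 54.8, 131.5]
orientation: [-0.008, 0.956, 0.054, 0.289]
contact_force: [0.4, -0.0, 0.2]
finger_gap: 0.491
t 18.8 pos [552.9  54.8 131.5] dist 31.5 gap 0.491 F [ 0.4 -0.   0.2]
total shift(cm) start frame [-2.41 -1.15  1.68] rot [ 0.02  -0.01  -0.001] 0.023 q [ 0.47 -0.09 -0.84  0.69 -0.34  0.61]
  row [-2.41 -1.15  1.68] [ 0.02  -0.01  -0.001]
```

View pics/scene12b.png

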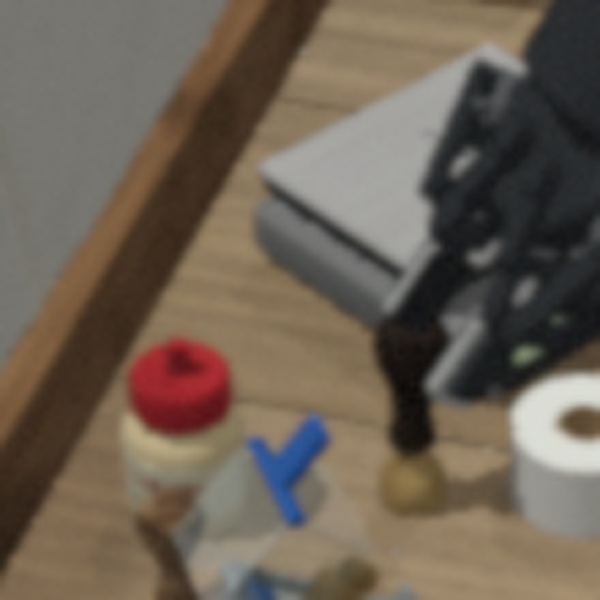

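View pics/top12.png

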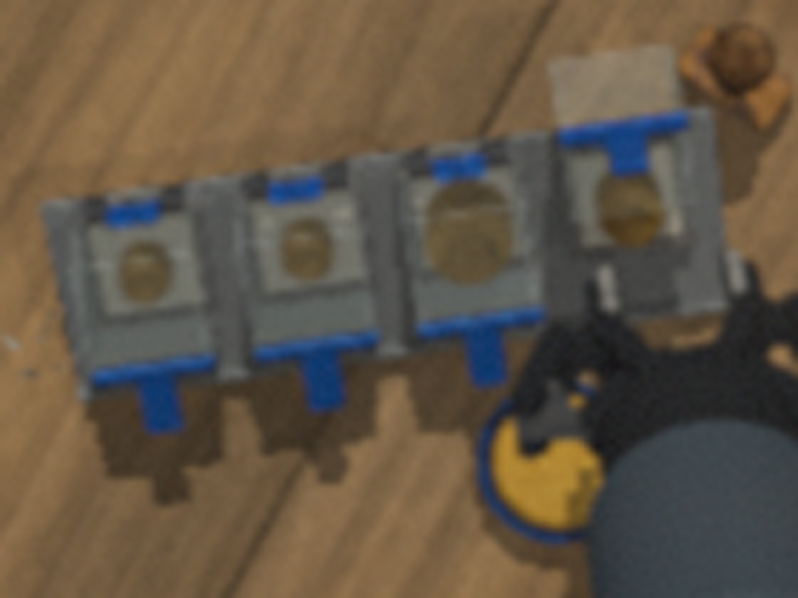

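```bash
crop() { :; }
python3 - <<'E'
from fit import *
t=pickle.load(open('top12.pkl','rb'));s=pickle.load(open('scene12.pkl','rb'))
crop(t,'pics/z1.png',300,222,50,35,12)
crop(s,'pics/z2.png',315,165,50,50,10)
a=cv2.imread('pics/z1.png');b=cv2.imread('pics/z2.png');b=cv2.resize(b,(420,420));
c=np.zeros((840,600,3),np.uint8)[:600];o=np.zeros((420,1020,3),np.uint8);o[:,:600]=a[:420];o[:,600:]=b
cv2.imwrite('pics/z12.png',cv2.resize(o,(800,329)))
E
```

```text
(no output)
```

View pics/z12.png

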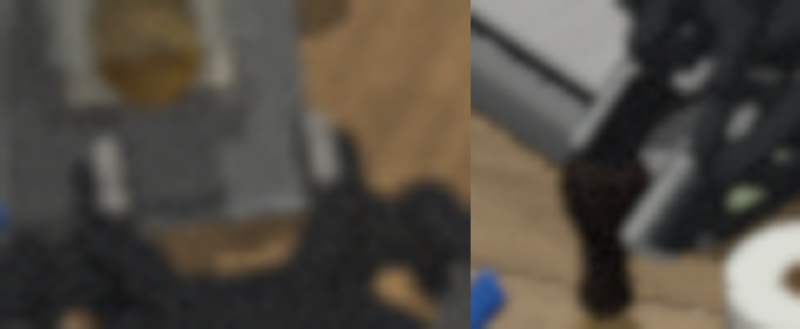

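Run:
```python
from fit import *
from scipy.spatial.transform import Rotation as R
t=pickle.load(open('top12.pkl','rb'));s=pickle.load(open('scene12.pkl','rb'))
q=[-0.008, 0.956, 0.054, 0.289];M=R.from_quat([q[1],q[2],q[3],q[0]]);P0=np.array([552.9,54.8,131.5])
A=[]
for nm,a,b in(('near+y',(311.2,236.7),(338.4,201.1)),('far-y',(334.0,233.9),(331.3,187.0))):
    P,e=tri(t,a,s,b);A.append(P);print(nm,np.round(P,1),round(e,1),'in tool frame',np.round(M.inv().apply(P-P0),1))
print('mid tool',np.round(M.inv().apply(np.mean(A,0)-P0),1))
w=cloud(t);print(np.round(w[238,311],0),np.round(w[236,334]))
```

```text
near+y [536.4  79.2 172.2] 1.9 in tool frame [ 11.3 -25.4 -41.9]
far-y [540.5  28.  171.5] 3.8 in tool frame [  9.2  26.  -41.4]
mid tool [ 10.2   0.3 -41.7]
[534.  79. 181.] [537.  28. 182.]
```

Run:
```python
from fit import *
t=pickle.load(open('top12.pkl','rb'));s=pickle.load(open('scene12.pkl','rb'));p=np.load('case.npy')
ims=[]
for d,b,sc in((t,(285,190,60,60),6.5),(s,(270,190,70,70),5.7)):
    im=cv2.resize(d['img'][b[1]:b[1]+b[3],b[0]:b[0]+b[2],::-1],None,fx=sc,fy=sc,interpolation=cv2.INTER_CUBIC);raw=im.copy()
    for h,c in((0,(255,0,255)),(18,(0,255,0)),(36,(255,255,0))):
        r=14.5 if h<36 else 6
        pts=[np.array([6.5,-105,41])+h*n+r*(np.cos(f)*u+np.sin(f)*np.array([0,1,0])) for f in np.linspace(0,6.28,40)]
        q=((proj(d,W(p,np.array(pts)))-b[:2]+.5)*sc).astype(int); cv2.polylines(im,[q],True,c,1)
    ims+=[cv2.resize(raw,(390,390)),cv2.resize(im,(390,390))]
cv2.imwrite('pics/ov.png',cv2.resize(np.vstack([np.hstack(ims[:2]),np.hstack(ims[2:])]),(600,600)))
```

```text
(no output)
```

View pics/ov.png

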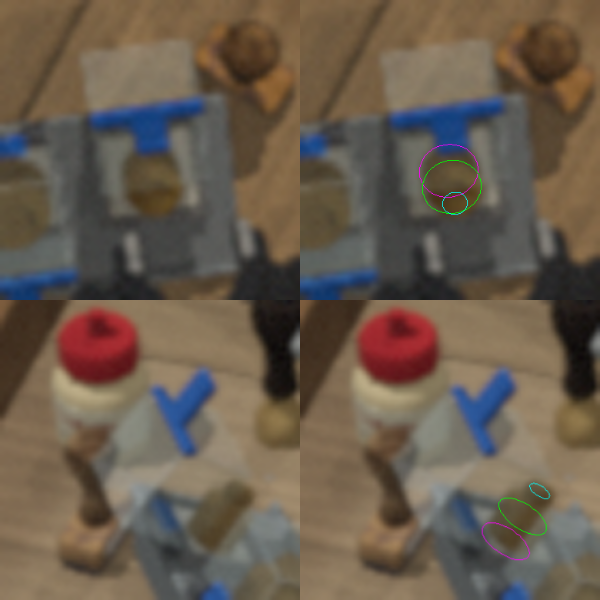

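```bash
python3 go.py 549.3 65.7 91.3 4 .541 .065 -.839 .12 -.993 0
```

```text
t 18.9 pos [553.1  55.3 131.3] dist 41.5 gap 0.492 F [ 0.2  0.4 -0. ]
total shift(cm) start frame [-2.43 -1.14  3.17] rot [ 0.02  -0.01  -0.002] 0.022 q [ 0.47 -0.09 -0.84  0.69 -0.34  0.61]
  row [-0.61 -0.29  0.79] [ 0.005 -0.003 -0.   ]
  row [-0.6  -0.28  0.8 ] [ 0.005 -0.003 -0.   ]
  row [-0.6  -0.28  0.8 ] [ 0.005 -0.003 -0.   ]
  row [-0.6  -0.27  0.8 ] [ 0.005 -0.003 -0.   ]
```

```bash
python3 -m crank '4.2 -0.6 -0.3 0.8 0.005 -0.003 0; 4.2 -0.6 -0.3 0.8 0.005 -0.003 0; 4.2 -0.6 -0.3 0.8 0.005 -0.003 0; 4.2 -0.5 -0.2 0.7 0.005 0 0; 4.2 0 0 0 0 0 0; 4.2 0 0 0 0 0 0; 4.2 0 0 0 0 0 0; 4.2 0 0 0 0 0 0' 30; python3 go.py 549.3 65.7 91.3 1 .541 .065 -.839 .12 -.993 0;python3 go.py 598 71.6 15.8 1 .541 .065 -.839 .12 -.993 0;  python3 - <<'E'
from h import *
for n,b in(("scene",(270,160,90,90,6)),("top",(285,195,60,70,8))):
    d=snapshot(n); pickle.dump(d,open(f'{n}13.pkl','wb')); crop(d,f'pics/{n}13.png',*b)
a=cv2.imread('pics/scene13.png');b=cv2.imread('pics/top13.png');o=np.zeros((560,1020,3),np.uint8);o[:540,:540]=a;o[:,540:]=b;cv2.imwrite('pics/c13.png',cv2.resize(o,(800,439)))
E
```

```text
time: 19.9
eef_pos: [562.5, 69.6, 102.9]
orientation: [-0.019, 0.955, 0.055, 0.291]
contact_force: [0.8, 0.9, 0.7]
finger_gap: 0.489
t 19.9 pos [562.5  69.6 102.9] dist 17.9 gap 0.489 F [0.8 0.9 0.7]
total shift(cm) start frame [-1.77  0.24  0.2 ] rot [-0.002 -0.017 -0.006] 0.018 q [ 0.37 -0.03 -0.94  1.   -0.16  0.37]
  row [-1.77  0.24  0.2 ] [-0.002 -0.017 -0.006]
t 19.9 pos [562.5  69.6 102.9] dist 94.1 gap 0.489 F [0.8 0.9 0.7]
total shift(cm) start frame [-1.92  0.26  9.21] rot [-0.002 -0.017 -0.006] 0.018 q [ 0.37 -0.03 -0.94  1.   -0.16  0.37]
  row [-1.92  0.26  9.21] [-0.002 -0.017 -0.006]
```

View pics/c13.png

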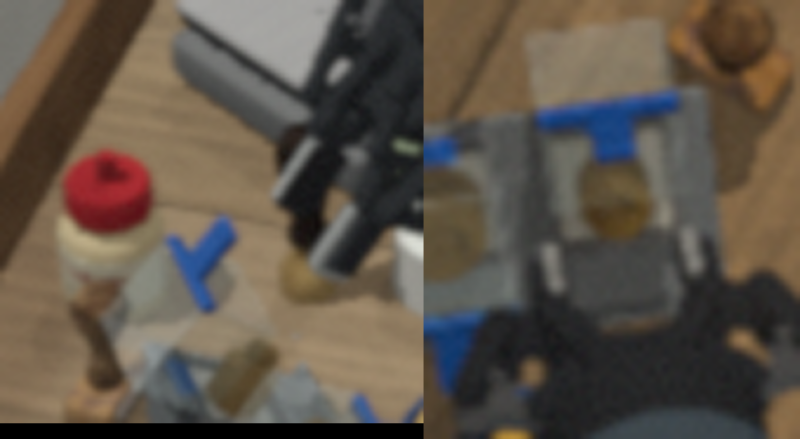

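```bash
cat > kin.py <<'E'
import numpy as np
from scipy.optimize import least_squares
from scipy.spatial.transform import Rotation as R
def rx(a):return R.from_euler('x',a)
def ry(a):return R.from_euler('y',a)
def rz(a):return R.from_euler('z',a)
# params: h, a1(radial off), L1x,L1z(upper arm zero dir), d1 lateral pre-roll, f (forearm x), fz, d2 lateral post-roll, e, T tool
def fk(q,k):
    h,a1,L1x,L1z,d1,f,fz,d2,e,T=k
    M=rz(q[0]); p=np.array([0,0,h])+M.apply([a1,0,0])
    M=M*ry(q[1]); p=p+M.apply([L1x,0,L1z])
    M=M*ry(-q[2]); p=p+M.apply([f,d1,fz])
    M=M*rx(q[3]); p=p+M.apply([0,d2,0])
    M=M*ry(-q[4]); p=p+M.apply([T,0,e])
    M=M*rx(q[5]); return p,M
S=[([1.580,.256,.107,-.001,-1.424,-.285],[149.526,528.704,193.083]),
([.67,-.15,-.34,.01,-1.39,.63],[342.1,72.1,191.9]),([-.11,.17,-.09,0,-1.32,1.4],[454.4,-205,162.4]),
([-.09,.25,-.28,0,-1.04,1.4],[459.4,-200.3,51.9]),([.29,.17,-.51,.01,-.88,1.],[432.7,-34.9,8.8]),([.28,.2,-.51,0,-.85,1.01],[434.6,-34.5,-3.1]),
([.29,.03,-.22,0,-1.32,1.01],[432.7,-34.7,168.8]),([.43,.22,-.1,0,-1.25,1.28],[513.9,62.2,131.1]),([.42,.32,-.29,0,-.96,1.27],[513.4,59.8,11.4]),
([.38,.38,.05,0,-1.25,1.31],[582.8,67.9,102]),([.38,.36,.19,0,-1.42,1.31],[589,69.7,170.3]),([.47,-.09,-.84,.69,-.34,.61],[552.9,54.8,131.5]),([.37,-.03,-.94,1.,-.16,.37],[562.5,69.6,102.9])]
def fit():
    def res(k): return np.concatenate([fk(q,k)[0]-p for q,p in S]+[np.array(k)*.001])
    best=None
    for d1,d2 in((-155,0),(0,-155),(155,-310),(-75,-75)):
      for L in((0,350),(350,0)):
        f=least_squares(res,[250,0,L[0],L[1],d1,300,0,d2,0,250],x_scale=100,max_nfev=2000)
        if best is None or f.cost<best.cost: best=f
    return best
if __name__=='__main__':
    f=fit();print(np.round(f.x,1),f.cost);r=np.round(f.fun[:39].reshape(-1,3),1);print(r)
    np.save('kin.npy',f.x)
    for q,o in((S[-2][0],[-0.008,.956,.054,.289]),(S[0][0],[.001,.991,-.137,0]),(S[-1][0],[-0.019,.955,.055,.291])):
        M=fk(q,f.x)[1];G=R.from_quat([o[1],o[2],o[3],o[0]]);print(np.round(M.as_matrix()[:,0],3),np.round(G.as_matrix()[:,2],3))
E
python3 kin.py
```

```text
[ -36.1   69.5    9.2  492.5 -411.2  393.2   14.8  253.6  -70.6  202. ] 4282.767708610289
[[  3.5  -4.1  -0.8]
 [  6.9   6.    1.9]
 [ -1.2  -3.7  -2.7]
 [  1.2   0.4  -1.1]
 [  4.9   3.1   2.5]
 [  8.7  -2.1   0.1]
 [  3.1   0.2   2.2]
 [  0.4   0.2  -0.2]
 [  1.6  -2.5   2. ]
 [  0.5  -4.7   1.2]
 [ -3.7  -5.7  -1.2]
 [-53.4  52.7  -4.6]
 [ 25.4 -43.7   0.9]]
[ 0.363  0.422 -0.831] [ 0.551  0.046 -0.833]
[ 0.001 -0.002 -1.   ] [-0.    -0.002 -1.   ]
[ 0.453  0.32  -0.832] [ 0.554  0.068 -0.83 ]
```

```bash
sed -i 's/M=M\*rx(q\[3\])/M=M*rx(-q[3])/' kin.py; python3 kin.py; python3 -c "
from station import monitor;import numpy as np
s=monitor.get_state();print(np.round(s['qpos'],4).tolist(),np.round(s['eef_pos'],1),np.round(s['orientation'],4))"
```

```text
[ 128.3    8.     1.8  519.7   17.4  405.8   -1.6 -172.1  -13.6  374.7] 48.59773214550173
[[ 0.   0.6  0.9]
 [ 2.1 -1.6 -0.5]
 [-1.9 -0.7 -2.6]
 [-0.9  3.5 -1.7]
 [-0.7 -0.8  1.5]
 [ 2.3 -0.9 -0.2]
 [-0.5  2.2  2.2]
 [ 0.1  3.3  0.1]
 [-1.5 -0.7  1.2]
 [ 2.8 -0.7  0.7]
 [-0.8 -1.4 -0.9]
 [-0.6 -2.1  1.5]
 [ 0.7  1.7 -2.1]]
[ 0.555  0.044 -0.831] [ 0.551  0.046 -0.833]
[-0.001 -0.002 -1.   ] [-0.    -0.002 -1.   ]
[ 0.55   0.07  -0.832] [ 0.554  0.068 -0.83 ]
[0.3695, -0.032, -0.9355, 0.9958, -0.1626, 0.3671] [562.3  69.5 102.6] [-0.0193  0.9549  0.0549  0.2912]
```

```bash
cat > ik.py <<'E'
from kin import *
k=np.load('kin.npy')
lo=np.array([-2.95,-1.21,-1.09,-2.87,-2.94]);hi=np.array([2.95,1.97,1.5,1.71,-.07])
def sol(P,z,n=60,seed=0):
    rng=np.random.default_rng(seed);out=[]
    z=np.array(z)/np.linalg.norm(z)
    def res(q):
        p,M=fk(list(q)+[0],k);return np.r_[(p-P)/10,(M.apply([1,0,0])-z)*20]
    st=[[.4,0,-.8,.7,-.3]]+[list(rng.uniform(np.maximum(lo,[-.8,-1.2,-1.1,-2.8,-2]),np.minimum(hi,[1.5,1.5,1.5,1.7,-.08]))) for _ in range(n)]
    for s in st:
        f=least_squares(res,s,bounds=(lo,hi),max_nfev=200)
        if f.cost<1e-4 and not any(np.linalg.norm(f.x-o)<.05 for o in out): out.append(f.x)
    return out
if __name__=='__main__':
    n=np.array([-.541,-.065,.839]);fl=np.array([581.8,69.6,41])
    for h in(90,60,30,0,-15,-30):
        print(h,[np.round(x,2).tolist() for x in sol(fl+h*n,-n)])
E
python3 ik.py
```

```text
90 [[0.49, -0.1, -0.9, 0.71, -0.31]]
60 [[0.34, -0.04, -0.98, 1.07, -0.14]]
30 []
0 []
-15 []
-30 []
```

```bash
cat > scan.py <<'E'
from ik import *
n=np.array([-.541,-.065,.839]);fl=np.array([581.8,69.6,41])
tip=fl+8*n
for tau in(15,20,25,30,33):
    row=[]
    for al in(-60,-40,-20,0,7,20,40,60):
        t=np.radians(tau);a=np.radians(al);z=np.array([np.sin(t)*np.cos(a),np.sin(t)*np.sin(a),-np.cos(t)])
        s=sol(tip+35*z,z,n=8); dev=np.degrees(np.arccos(z@-n))
        row.append(f'{al}:{dev:.0f} '+('--' if not s else str(np.round(s[0],2).tolist())))
    print(tau,' | '.join(row))
E
python3 scan.py
```

```text
15 -60:30 [0.54, 0.39, -0.35, 0.35, -0.86] | -40:25 [0.52, 0.34, -0.43, 0.37, -0.74] | -20:21 [0.5, 0.31, -0.47, 0.33, -0.65] | 0:18 [0.46, 0.29, -0.44, 0.2, -0.61] | 7:18 [0.44, 0.29, -0.42, 0.14, -0.62] | 20:19 [0.4, 0.3, -0.36, 0.02, -0.66] | 40:22 [0.33, 0.32, -0.25, -0.14, -0.76] | 60:26 [0.27, 0.36, -0.15, -0.24, -0.88]
20 -60:30 [0.57, 0.39, -0.43, 0.48, -0.83] | -40:24 [0.55, 0.32, -0.55, 0.56, -0.66] | -20:17 [0.51, 0.27, -0.62, 0.56, -0.51] | 0:13 [0.47, 0.25, -0.59, 0.37, -0.45] | 7:13 [0.45, 0.25, -0.54, 0.25, -0.46] | 20:14 [0.4, 0.26, -0.44, 0.03, -0.52] | 40:19 [0.3, 0.29, -0.29, -0.21, -0.68] | 60:26 [0.22, 0.35, -0.15, -0.34, -0.86]
25 -60:32 [0.6, 0.39, -0.5, 0.62, -0.81] | -40:23 [0.56, 0.31, -0.67, 0.79, -0.6] | -20:15 [0.46, 0.24, -0.8, 0.97, -0.38] | 0:8 [0.39, 0.2, -0.82, 0.88, -0.21] | 7:8 [0.43, 0.21, -0.74, 0.57, -0.24] | 20:10 [0.4, 0.23, -0.53, 0.06, -0.38] | 40:18 [0.26, 0.27, -0.31, -0.32, -0.61] | 60:26 [0.16, 0.34, -0.15, -0.45, -0.85]
30 -60:34 [0.63, 0.4, -0.57, 0.75, -0.82] | -40:24 [0.54, 0.3, -0.78, 1.06, -0.57] | -20:14 [0.27, 0.2, -0.94, 1.61, -0.29] | 0:4 -- | 7:3 -- | 20:7 [0.41, 0.2, -0.64, 0.14, -0.21] | 40:17 [0.21, 0.26, -0.32, -0.45, -0.57] | 60:27 [0.09, 0.34, -0.15, -0.58, -0.85]
33 -60:35 [0.64, 0.41, -0.6, 0.83, -0.83] | -40:25 [0.52, 0.29, -0.83, 1.21, -0.58] | -20:14 -- | 0:3 -- | 7:nan -- | 20:7 -- | 40:18 [0.17, 0.25, -0.32, -0.54, -0.56] | 60:28 [0.05, 0.34, -0.15, -0.65, -0.86]scan.py:8: RuntimeWarning: invalid value encountered in arccos
  s=sol(tip+35*z,z,n=8); dev=np.degrees(np.arccos(z@-n))
```

```bash
python3 - <<'E'
from fit import *
from scipy.optimize import least_squares
t=pickle.load(open('top12.pkl','rb'));s=pickle.load(open('scene11.pkl','rb'))
p=np.load('case.npy')
def lid(th,S,h,y):
    b=np.radians(213)-th;c=np.radians(123)-th
    return W(p,[27+S*np.cos(b)+h*np.cos(c),y,61+S*np.sin(b)+h*np.sin(c)])
o=[(t,T(557,135),56,-79),(t,T(690,120),56,-131),(t,T(630,170),84,-105),(s,(270+310/7,160+460/7),56,-79),(s,(270+257/7,160+355/7),56,-131),(s,(270+341/7,160+333/7),84,-105)]
f=lambda x:np.concatenate([(proj(d,lid(x[0],S+x[1],46,y))[0]-q) for d,q,S,y in o])
r=least_squares(f,[1.4,0.]);print(r.x,np.round(r.fun.reshape(-1,2),1))
E
cat > scan2.py <<'E'
from ik import *
n=np.array([-.541,-.065,.839]);fl=np.array([581.8,69.6,41])
for tau,al in((30,20),(30,16),(31,20),(29,18)):
    t=np.radians(tau);a=np.radians(al);z=np.array([np.sin(t)*np.cos(a),np.sin(t)*np.sin(a),-np.cos(t)])
    for h in(8,20,40,60,80):
        P=fl+h*n+35*z;s=sol(P,z,n=6);print(tau,al,h,np.round(P,1),[np.round(x,2).tolist() for x in s])
    print(np.round(z,3))
E
python3 scan2.py
```

```text
[ 1.36505536 -1.62111245] [[-0.2  0.8]
 [-1.4  0.2]
 [-0.6  0.4]
 [-0.4 -0.6]
 [-0.6 -0.6]
 [-0.3  0.8]]
30 20 8 [593.9  75.1  17.4] [[0.41, 0.2, -0.64, 0.14, -0.21]]
30 20 20 [587.4  74.3  27.5] [[0.41, 0.17, -0.64, 0.13, -0.23]]
30 20 40 [576.6  73.   44.2] [[0.42, 0.13, -0.64, 0.13, -0.28]]
30 20 60 [565.8  71.7  61. ] [[0.43, 0.08, -0.64, 0.12, -0.33]]
30 20 80 [555.   70.4  77.8] [[0.44, 0.04, -0.64, 0.12, -0.38]]
[ 0.47   0.171 -0.866]
30 16 8 [594.3  73.9  17.4] []
30 16 20 [587.8  73.1  27.5] []
30 16 40 [577.   71.8  44.2] [[0.43, 0.12, -0.76, 0.4, -0.19]]
30 16 60 [566.2  70.5  61. ] [[0.45, 0.07, -0.73, 0.33, -0.26]]
30 16 80 [555.3  69.2  77.8] [[0.46, 0.03, -0.71, 0.29, -0.33]]
[ 0.481  0.138 -0.866]
31 20 8 [594.4  75.2  17.7] [[0.41, 0.2, -0.68, 0.18, -0.16]]
31 20 20 [587.9  74.5  27.8] [[0.41, 0.17, -0.67, 0.17, -0.19]]
31 20 40 [577.1  73.2  44.6] [[0.42, 0.12, -0.67, 0.15, -0.24]]
31 20 60 [566.3  71.9  61.3] [[0.43, 0.08, -0.67, 0.14, -0.29]]
31 20 80 [555.5  70.6  78.1] [[0.44, 0.03, -0.66, 0.14, -0.34]]
[ 0.484  0.176 -0.857]
29 18 8 [593.6  74.3  17.1] [[0.41, 0.2, -0.68, 0.25, -0.19]]
29 18 20 [587.1  73.5  27.2] [[0.42, 0.17, -0.67, 0.23, -0.23]]
29 18 40 [576.3  72.2  43.9] [[0.43, 0.13, -0.66, 0.2, -0.28]]
29 18 60 [565.5  70.9  60.7] [[0.44, 0.08, -0.66, 0.19, -0.33]]
29 18 80 [554.7  69.6  77.5] [[0.45, 0.04, -0.65, 0.18, -0.38]]
[ 0.461  0.15  -0.875]
```

```bash
python3 go.py 553.3 70.2 76.7 4 .47 .171 -.866 .12 -.993 0
```

```text
t 20.0 pos [562.3  69.5 102.6] dist 27.5 gap 0.493 F [-0.1 -0.4 -0.2]
total shift(cm) start frame [-2.18 -0.16  1.66] rot [ 0.111 -0.08  -0.001] 0.137 q [ 0.37 -0.03 -0.94  1.   -0.16  0.37]
  row [-0.55 -0.04  0.42] [ 0.028 -0.02  -0.   ]
  row [-0.54 -0.03  0.43] [ 0.028 -0.02  -0.   ]
  row [-0.53 -0.02  0.44] [ 0.028 -0.02  -0.   ]
  row [-0.52 -0.    0.45] [ 0.028 -0.02  -0.   ]
```

```bash
python3 -m crank '4.2 -0.6 0 0 0.03 -0.02 0; 4.2 -0.6 0 0 0.03 -0.02 0; 4.2 -0.5 0 0.2 0.03 -0.02 0; 4.2 -0.5 0 0.4 0.02 -0.02 0; 4.2 0 0 0.4 0 0 0; 4.2 0 0 0 0 0 0; 4.2 0 0 0 0 0 0; 4.2 0 0 0 0 0 0' 30;  python3 go.py 553.3 70.2 76.7 1 .47 .171 -.866 .12 -.993 0
```

```text
time: 21.0
eef_pos: [547.6, 69.6, 82.0]
orientation: [-0.07, 0.963, 0.073, 0.249]
contact_force: [0.7, 0.9, 0.6]
finger_gap: 0.493
t 21.0 pos [547.6  69.6  82. ] dist 7.8 gap 0.493 F [0.7 0.9 0.6]
total shift(cm) start frame [0.24 0.09 0.74] rot [0. 0. 0.] 0.001 q [ 0.44  0.01 -0.69  0.14 -0.36  1.16]
  row [0.24 0.09 0.74] [0. 0. 0.]
```

```bash
python3 go.py 572.2 72.5 47.3 4
```

```text
t 21.0 pos [547.6  69.6  82. ] dist 42.6 gap 0.493 F [0.7 0.9 0.6]
total shift(cm) start frame [0.45 0.49 4.21] rot [0. 0. 0.] 0.0 q [ 0.44  0.01 -0.69  0.14 -0.36  1.16]
  row [0.11 0.12 1.05] [0. 0. 0.]
  row [0.11 0.12 1.05] [0. 0. 0.]
  row [0.11 0.12 1.05] [0. 0. 0.]
  row [0.11 0.12 1.05] [0. 0. 0.]
```

```bash
python3 -m crank '4.5 0.1 0.1 0.8 0 0 0; 4.5 0.1 0.1 1 0 0 0; 4.5 0.1 0.1 1 0 0 0; 4.5 0.1 0.1 0.8 0 0 0; 4.5 0 0 0.3 0 0 0; 4.5 0 0 0 0 0 0; 4.5 0 0 0 0 0 0; 4.5 0 0 0 0 0 0' 30;  python3 go.py 592.2 74.9 16.3 1 .47 .171 -.866 .12 -.993 0
python3 - <<'E'
from h import *
for n,b in(("scene",(280,190,60,60,9)),("top",(285,195,60,70,8))):
    d=snapshot(n); pickle.dump(d,open(f'{n}14.pkl','wb')); crop(d,f'pics/{n}14.png',*b)
a=cv2.imread('pics/scene14.png');b=cv2.imread('pics/top14.png');o=np.zeros((560,1020,3),np.uint8);o[:540,:540]=a;o[:,540:]=b;cv2.imwrite('pics/c14.png',cv2.resize(o,(800,439)))
E
```

```text
time: 22.0
eef_pos: [571.5, 72.8, 47.0]
orientation: [-0.07, 0.963, 0.073, 0.249]
contact_force: [0.6, 0.2, 0.3]
finger_gap: 0.528
t 22.0 pos [571.5  72.8  47. ] dist 37.1 gap 0.528 F [0.6 0.2 0.3]
total shift(cm) start frame [0.31 0.46 3.66] rot [0.001 0.001 0.   ] 0.001 q [ 0.42  0.11 -0.69  0.15 -0.25  1.16]
  row [0.31 0.46 3.66] [0.001 0.001 0.   ]
```

View pics/c14.png

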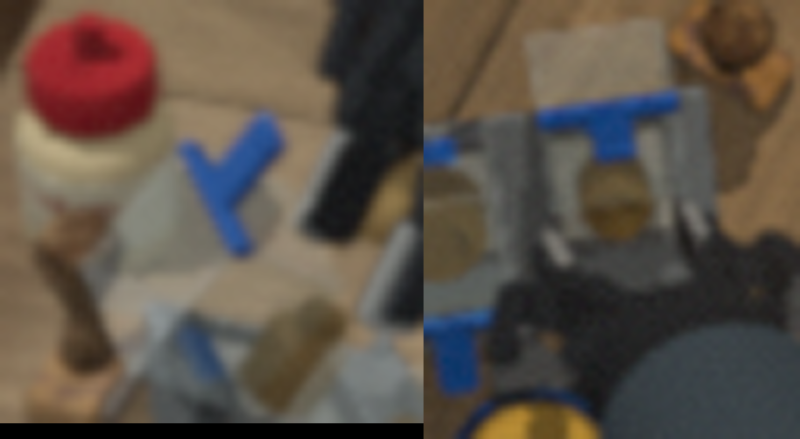

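```bash
python3 -m crank '4.5 0.1 0.12 0.8 0 0 0; 4.5 0.08 0.12 0.9 0 0 0; 4.5 0.07 0.12 0.9 0 0 0; 4.5 0.05 0.1 0.7 0 0 0; 4.5 0 0 0.2 0 0 0; 4.5 0 0 0 0 0 0; 4.5 0 0 0 0 0 0; 4.5 0 0 0 0 0 0' 30;  python3 go.py 592.2 74.9 16.3 1 .47 .171 -.866 .12 -.993 0
python3 - <<'E'
from h import *
for n,b in(("scene",(280,190,60,60,9)),("top",(285,195,60,70,8))):
    d=snapshot(n); pickle.dump(d,open(f'{n}15.pkl','wb')); crop(d,f'pics/{n}15.png',*b)
a=cv2.imread('pics/scene15.png');b=cv2.imread('pics/top15.png');o=np.zeros((560,1020,3),np.uint8);o[:540,:540]=a;o[:,540:]=b;cv2.imwrite('pics/c15.png',cv2.resize(o,(800,439)))
E
```

```text
time: 23.1
eef_pos: [592.8, 74.7, 15.4]
orientation: [-0.07, 0.963, 0.073, 0.249]
contact_force: [-0.1, -1.3, 0.4]
finger_gap: 0.525
t 23.1 pos [592.8  74.7  15.4] dist 1.1 gap 0.525 F [-0.1 -1.3  0.4]
total shift(cm) start frame [-0.01 -0.04 -0.11] rot [0.001 0.001 0.001] 0.002 q [ 0.4   0.2  -0.69  0.17 -0.15  1.16]
  row [-0.01 -0.04 -0.11] [0.001 0.001 0.001]
```

View pics/c15.png

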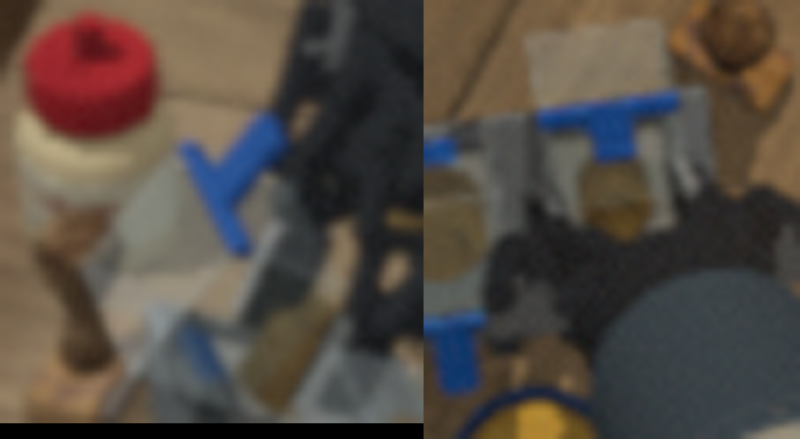

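```bash
python3 -m crank '3.2 0 0 0 0 0 0; 2.4 0 0 0 0 0 0; 2.2 0 0 0 0 0 0; 2.2 0 0 0 0 0 0; 2.2 0 0 0 0 0 0; 2.2 0 0 0 0 0 0; 2.2 0 0 0 0 0 0; 2.2 0 0 0 0 0 0' 35;  python3 go.py 592.2 74.9 16.3 1 .47 .171 -.866 .12 -.993 0
```

```text
time: 24.2
eef_pos: [592.6, 74.4, 16.1]
orientation: [-0.07, 0.963, 0.073, 0.249]
contact_force: [-1.1, -0.2, 2.1]
finger_gap: 0.338
t 24.2 pos [592.6  74.4  16.1] dist 0.7 gap 0.338 F [-1.1 -0.2  2.1]
total shift(cm) start frame [-0.02 -0.05 -0.03] rot [0.001 0.001 0.   ] 0.001 q [ 0.4   0.2  -0.69  0.17 -0.16  1.16]
  row [-0.02 -0.05 -0.03] [0.001 0.001 0.   ]
```

```bash
python3 -m crank '2.2 -0.05 -0.06 -0.5 0 0 0; 2.2 -0.1 -0.13 -1 0 0 0; 2.2 -0.1 -0.15 -1.2 0 0 0; 2.2 -0.1 -0.15 -1.2 0 0 0; 2.2 -0.1 -0.15 -1.2 0 0 0; 2.2 -0.1 -0.1 -1 0 0 0; 2.2 0 0 -0.5 0 0 0; 2.2 0 0 0 0 0 0' 40;  python3 go.py 592.2 74.9 16.3 1 .47 .171 -.866 .12 -.993 0
python3 - <<'E'
from h import *
for n,b in(("scene",(280,165,70,70,7.7)),("top",(285,195,60,70,8))):
    d=snapshot(n); pickle.dump(d,open(f'{n}16.pkl','wb')); crop(d,f'pics/{n}16.png',*b)
a=cv2.imread('pics/scene16.png');b=cv2.imread('pics/top16.png');o=np.zeros((560,1020,3),np.uint8);o[:539,:539]=a[:539,:539];o[:,540:]=b;cv2.imwrite('pics/c16.png',cv2.resize(o,(800,439)))
E
```

```text
time: 25.2
eef_pos: [551.5, 69.2, 74.9]
orientation: [-0.07, 0.963, 0.072, 0.248]
contact_force: [0.6, 0.9, -2.0]
finger_gap: 0.338
t 25.2 pos [551.5  69.2  74.9] dist 71.6 gap 0.338 F [ 0.6  0.9 -2. ]
total shift(cm) start frame [0.72 0.73 7.08] rot [ 0.001  0.002 -0.   ] 0.002 q [ 0.44  0.03 -0.69  0.13 -0.34  1.17]
  row [0.72 0.73 7.08] [ 0.001  0.002 -0.   ]
```

View pics/c16.png

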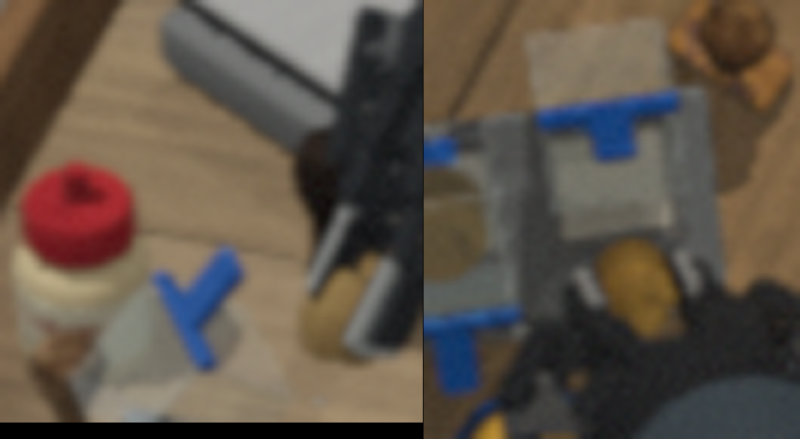

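```bash
cat > place.py <<'E'
from h import *
from scipy.spatial.transform import Rotation as R
import sys
q=[-0.07,.963,.073,.249];M=R.from_quat([q[1],q[2],q[3],q[0]])
n=np.array([-.541,-.065,.839]);fl=np.array([581.8,69.6,41]);G=np.array([592.6,74.4,16.1])
w=M.inv().apply(n);b=M.inv().apply(fl-G);print('w tool',np.round(w,3),'bottom',np.round(b,1))
w[1]=0;w/=np.linalg.norm(w);b[1]=0
# tool axes so that w->+z, y_tool -> horizontal given
y=np.array([float(sys.argv[1]),float(sys.argv[2]),0]);y/=np.linalg.norm(y)
# z_tool = cos*.. : in frame (x,y,z), w=(wx,0,wz) -> vertical
# horizontal forward dir a=y x (0,0,-1)
a=np.cross(y,[0,0,-1.])
# tool x = ca*a + ..., solve rotation about y
# w = wx*x + wz*z = up ; x = c*a + s*up, z = x cross y
th=np.arctan2(w[0],-w[2])   # tilt
x=np.cos(th)*a+np.sin(th)*np.array([0,0,1.]);z=np.cross(x,y)
T=R.from_matrix(np.stack([x,y,z],1));print('check up',np.round(T.apply(w),3),'z',np.round(z,3),'y',np.round(y,3))
for h in(100,30,2,0):
    print(h,'TCP',np.round(np.array([441,-220.5,58+h])-T.apply(b),1))
E
python3 place.py -.27 -.963
```

```text
w tool [-0.064 -0.114 -0.992] bottom [  2.3   0.4 -27.5]
check up [ 0. -0.  1.] z [-0.062  0.017 -0.998] y [-0.27  -0.963  0.   ]
100 TCP [ 437.  -219.4  130.7]
30 TCP [ 437.  -219.4   60.7]
2 TCP [ 437.  -219.4   32.7]
0 TCP [ 437.  -219.4   30.7]
```

```bash
python3 go.py 510 20 150 7 -.062 .017 -.998 -.27 -.963 0
```

```text
t 25.3 pos [551.5  69.1  74.3] dist 99.4 gap 0.337 F [ 0.2  0.1 -2.8]
total shift(cm) start frame [-0.42  3.35 -9.34] rot [-0.196 -0.544  0.421] 0.715 q [ 0.44  0.03 -0.69  0.13 -0.34  1.17]
  row [-0.06  0.48 -1.33] [-0.028 -0.078  0.06 ]
  row [-0.13  0.52 -1.31] [-0.028 -0.078  0.06 ]
  row [-0.2   0.57 -1.28] [-0.028 -0.078  0.06 ]
  row [-0.26  0.62 -1.25] [-0.028 -0.078  0.06 ]
  row [-0.32  0.67 -1.21] [-0.028 -0.078  0.06 ]
  row [-0.37  0.72 -1.16] [-0.028 -0.078  0.06 ]
  row [-0.41  0.78 -1.11] [-0.028 -0.078  0.06 ]
```

```bash
python3 -m crank '2.2 -1 0.5 -1.7 0 0 0; 2.2 -0.8 0.5 -1.6 -0.028 -0.078 0.06; 2.2 -0.5 0.6 -1.3 -0.028 -0.078 0.06; 2.2 -0.3 0.6 -1.3 -0.028 -0.078 0.06; 2.2 -0.3 0.7 -1.2 -0.028 -0.078 0.06; 2.2 -0.3 0.7 -1.2 -0.028 -0.078 0.06; 2.2 -0.2 0.8 -1.1 -0.028 -0.078 0.06; 2.2 0 1 0 -0.028 -0.078 0.06' 40;  python3 go.py 437 -219.4 150 5 -.062 .017 -.998 -.27 -.963 0
```

```text
time: 26.3
eef_pos: [484.4, 2.0, 142.0]
orientation: [-0.001, 0.989, -0.142, -0.045]
contact_force: [-0.1, 0.4, -1.8]
finger_gap: 0.329
t 26.3 pos [484.4   2.  142. ] dist 226.6 gap 0.329 F [-0.1  0.4 -1.8]
total shift(cm) start frame [ 1.6  22.59 -0.69] rot [ 0.01   0.025 -0.012] 0.029 q [ 0.29  0.22 -0.06 -0.04 -1.37  1.  ]
  row [ 0.32  4.52 -0.14] [ 0.002  0.005 -0.002]
  row [ 0.31  4.52 -0.15] [ 0.002  0.005 -0.002]
  row [ 0.3   4.52 -0.15] [ 0.002  0.005 -0.002]
  row [ 0.29  4.52 -0.16] [ 0.002  0.005 -0.002]
  row [ 0.28  4.52 -0.17] [ 0.002  0.005 -0.002]
```

```bash
python3 -m crank '2.2 0.3 3.5 -0.1 0.003 0.006 -0.003; 2.2 0.3 4.5 -0.1 0.003 0.006 -0.003; 2.2 0.3 4.5 -0.2 0.003 0.006 -0.003; 2.2 0.3 4.5 -0.2 0.001 0.006 -0.003; 2.2 0.3 3.5 -0.2 0 0 0; 2.2 0.1 1.5 0 0 0 0; 2.2 0 0 0 0 0 0; 2.2 0 0 0 0 0 0' 40;  python3 go.py 437 -219.4 62 5 -.062 .017 -.998 -.27 -.963 0;  python3 - <<'E'
from h import *
d=snapshot('scene'); pickle.dump(d,open('scene17.pkl','wb')); crop(d,'pics/scene17.png',300,80,90,90,6.6)
E
```

```text
time: 27.3
eef_pos: [442.3, -219.7, 143.6]
orientation: [-0.005, 0.99, -0.137, -0.035]
contact_force: [-0.0, -0.3, -2.7]
finger_gap: 0.329
t 27.3 pos [ 442.3 -219.7  143.6] dist 81.8 gap 0.329 F [-0.  -0.3 -2.7]
total shift(cm) start frame [0.06 0.11 8.18] rot [ 0.     0.006 -0.001] 0.006 q [-0.15  0.22 -0.07 -0.01 -1.36  1.45]
  row [0.01 0.02 1.64] [ 0.     0.001 -0.   ]
  row [0.01 0.02 1.64] [ 0.     0.001 -0.   ]
  row [0.01 0.02 1.64] [ 0.     0.001 -0.   ]
  row [0.01 0.02 1.64] [ 0.     0.001 -0.   ]
  row [0.   0.02 1.64] [ 0.     0.001 -0.   ]
```

View pics/scene17.png

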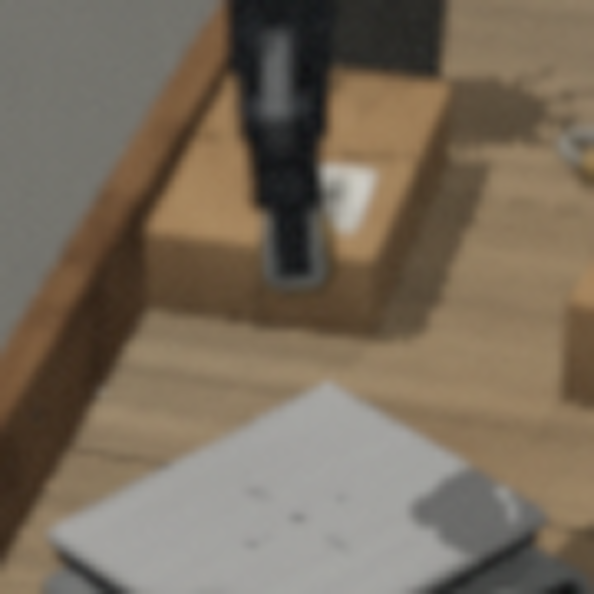

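```bash
python3 -m crank '2.2 0 0 1.5 0 0.006 0; 2.2 0 0 2.2 0 0 0; 2.2 0 0 2.2 0 0 0; 2.2 0 0 2 0 0 0; 2.2 0 0 1 0 0 0; 2.2 0 0 0.3 0 0 0; 2.2 0 0 0 0 0 0; 2.2 0 0 0 0 0 0' 40;  python3 go.py 437 -219.4 32 1 -.062 .017 -.998 -.27 -.963 0;  python3 - <<'E'
from h import *
d=snapshot('scene'); pickle.dump(d,open('scene18.pkl','wb')); crop(d,'pics/scene18.png',310,120,65,60,9)
E
```

```text
time: 28.35
eef_pos: [440.9, -213.3, 51.4]
orientation: [-0.004, 0.991, -0.132, -0.029]
contact_force: [0.4, -0.3, -1.9]
finger_gap: 0.332
t 28.35 pos [ 440.9 -213.3   51.4] dist 20.7 gap 0.332 F [ 0.4 -0.3 -1.9]
total shift(cm) start frame [-0.1   0.69  1.95] rot [ 0.    -0.006  0.008] 0.01 q [-0.14  0.27 -0.24 -0.01 -1.11  1.45]
  row [-0.1   0.69  1.95] [ 0.    -0.006  0.008]
```

View pics/scene18.png

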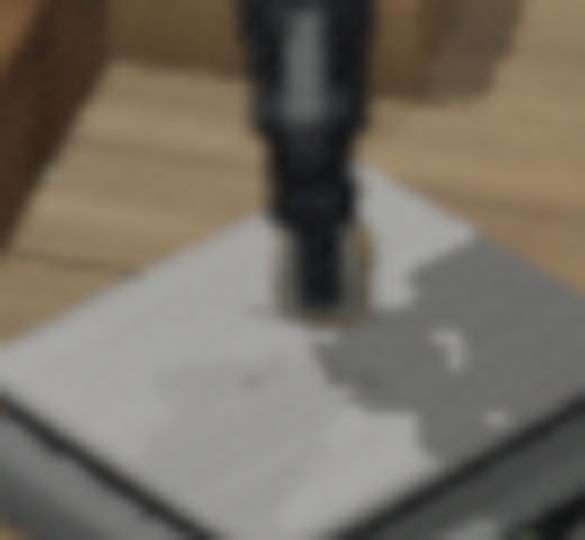

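```bash
python3 -m crank '2.2 -0.1 0.4 0 0 -0.006 0.008; 2.2 0 0.3 0.5 0 0 0; 2.2 0 0 0.5 0 0 0; 2.2 0 0 0.3 0 0 0; 2.2 0 0 0.2 0 0 0; 2.2 0 0 0 0 0 0; 2.2 0 0 0 0 0 0; 2.2 0 0 0 0 0 0' 40;  python3 go.py 437 -219.4 32 1 -.062 .017 -.998 -.27 -.963 0;  python3 - <<'E'
from h import *
for n,b in(("scene",(315,125,60,60,9)),("top",(400,230,60,60,9))):
    d=snapshot(n); pickle.dump(d,open(f'{n}19.pkl','wb')); crop(d,f'pics/{n}19.png',*b)
d=pickle.load(open('scene19.pkl','rb'))
print((proj(d,[[441,-220.5,58],[441,-220.5,63]])-[315,125])*9)
E
```

```text
time: 29.4
eef_pos: [437.2, -220.3, 36.0]
orientation: [-0.004, 0.99, -0.137, -0.032]
contact_force: [-0.1, 0.6, -2.1]
finger_gap: 0.328
t 29.4 pos [ 437.2 -220.3   36. ] dist 4.1 gap 0.328 F [-0.1  0.6 -2.1]
total shift(cm) start frame [-0.02 -0.08  0.41] rot [-0.    -0.001 -0.001] 0.001 q [-0.15  0.29 -0.26 -0.01 -1.08  1.45]
  row [-0.02 -0.08  0.41] [-0.    -0.001 -0.001]
[[273.58845876 302.92541212]
 [273.7720481  289.11008083]]
```

View pics/scene19.png

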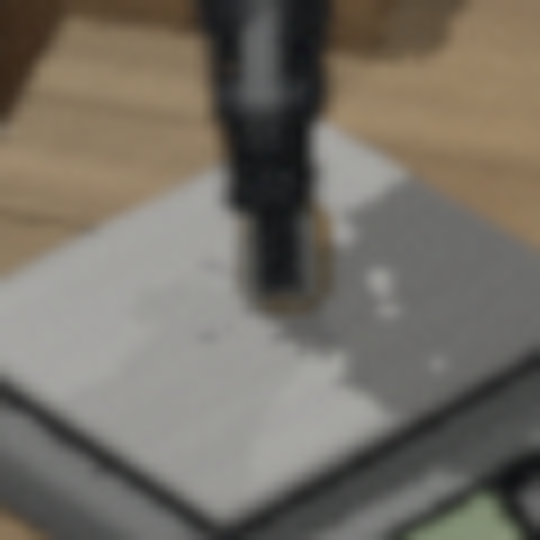

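```bash
python3 -m crank '2.2 0 -0.05 0.15 0 0 0; 2.2 0 0 0.1 0 0 0; 2.2 0 0 0.1 0 0 0; 2.2 0 0 0 0 0 0; 2.2 0 0 0 0 0 0; 2.2 0 0 0 0 0 0; 2.2 0 0 0 0 0 0; 2.2 0 0 0 0 0 0' 40;  python3 go.py 437 -219.4 32 1 -.062 .017 -.998 -.27 -.963 0;  python3 - <<'E'
from h import *
d=snapshot('scene'); pickle.dump(d,open('scene20.pkl','wb')); crop(d,'pics/scene20.png',330,140,32,32,17)
print((proj(d,[[441,-220.5,58],[441,-220.5,60]])-[330,140])*17)
E
```

```text
time: 30.5
eef_pos: [437.2, -219.8, 32.4]
orientation: [-0.004, 0.99, -0.137, -0.031]
contact_force: [-0.5, -0.7, -2.4]
finger_gap: 0.328
t 30.5 pos [ 437.2 -219.8   32.4] dist 0.6 gap 0.328 F [-0.5 -0.7 -2.4]
total shift(cm) start frame [-0.03 -0.03  0.04] rot [-0.    -0.001 -0.001] 0.001 q [-0.15  0.3  -0.27 -0.01 -1.07  1.45]
  row [-0.03 -0.03  0.04] [-0.    -0.001 -0.001]
[[261.77819989 317.19244512]
 [261.91674037 306.76929544]]
```

View pics/scene20.png

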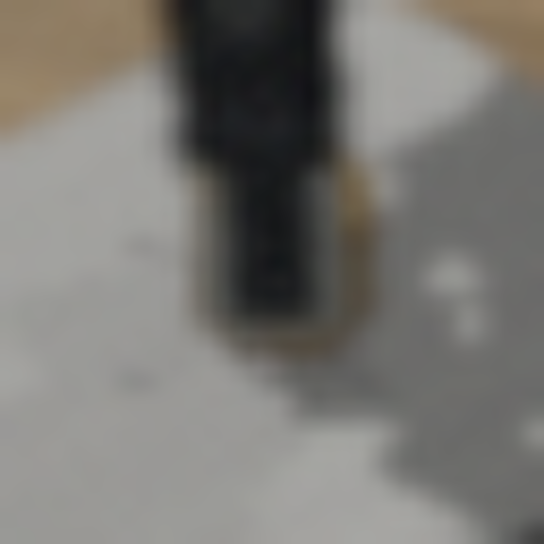

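```bash
python3 -m crank '2.2 0.35 0 0 0 0 0; 2.2 0 0 0.1 0 0 0; 2.2 0 0 0.1 0 0 0; 2.2 0 0 0.1 0 0 0; 2.2 0 0 0 0 0 0; 2.2 0 0 0 0 0 0; 2.2 0 0 0 0 0 0; 2.2 0 0 0 0 0 0' 40;  python3 go.py 437 -219.4 32 1 -.062 .017 -.998 -.27 -.963 0;  python3 - <<'E'
from h import *
d=snapshot('scene'); pickle.dump(d,open('scene21.pkl','wb')); crop(d,'pics/scene21.png',330,140,32,32,17)
E
```

```text
time: 31.55
eef_pos: [441.2, -221.0, 30.4]
orientation: [-0.004, 0.99, -0.136, -0.031]
contact_force: [-1.8, 0.1, 0.2]
finger_gap: 0.328
t 31.55 pos [ 441.2 -221.    30.4] dist 4.8 gap 0.328 F [-1.8  0.1  0.2]
total shift(cm) start frame [-0.46 -0.04 -0.14] rot [ 0.    -0.003 -0.   ] 0.003 q [-0.15  0.3  -0.26 -0.01 -1.07  1.45]
  row [-0.46 -0.04 -0.14] [ 0.    -0.003 -0.   ]
```

View pics/scene21.png

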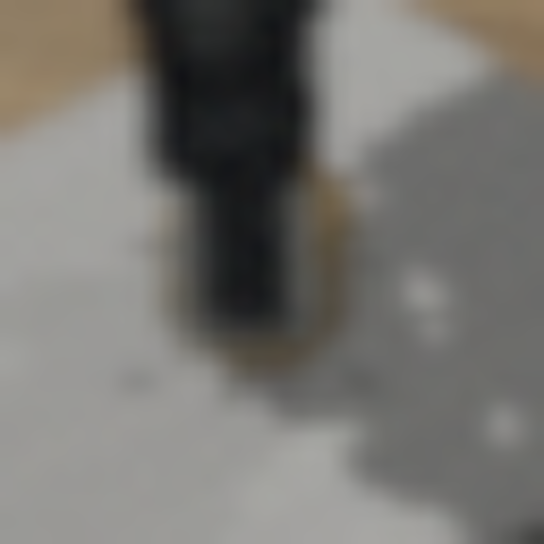

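```bash
python3 -m crank '2.7 0 0 0 0 0 0; 3 0 0 0 0 0 0; 3.4 0 0 0 0 0 0; 4 0 0 0 0 0 0; 4.6 0 0 0 0 0 0; 4.6 0 0 0 0 0 0; 4.6 0 0 -0.5 0 0 0; 4.6 0 0 -1.5 0 0 0' 20;  python3 go.py 441 -220 130 1 -.0 0 -1 -.27 -.963 0;  python3 - <<'E'
from h import *
d=snapshot('scene'); pickle.dump(d,open('scene22.pkl','wb')); crop(d,'pics/scene22.png',320,130,45,45,12)
E
```

```text
time: 32.6
eef_pos: [442.0, -221.4, 50.3]
orientation: [-0.004, 0.99, -0.136, -0.031]
contact_force: [0.3, -0.0, -0.2]
finger_gap: 0.539
t 32.6 pos [ 442.  -221.4   50.3] dist 79.7 gap 0.539 F [ 0.3 -0.  -0.2]
total shift(cm) start frame [-0.63 -0.1  -7.95] rot [ 0.001  0.063 -0.   ] 0.063 q [-0.15  0.29 -0.23 -0.01 -1.12  1.45]
  row [-0.63 -0.1  -7.95] [ 0.001  0.063 -0.   ]
```

View pics/scene22.png

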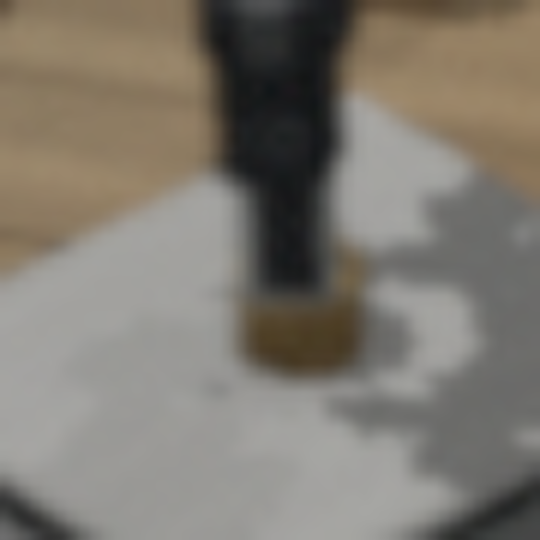

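```bash
python3 -m crank '4.6 0 0 -2 0 0 0; 4.6 0 0 -3 0 0 0; 4.6 0 0 -3 0 0.03 0; 4.6 0 -2 -2 0 0.03 0; 4.6 0 -4.5 -1 0 0 0; 4.6 0 -5 -0.5 0 0 0; 3 0 -5 0 0 0 0; 3 0 -4.5 0 0 0 0' 20;  python3 go.py 540 64.5 170 1 -.0 0 -1 .12 -.993 0;  python3 - <<'E'
from h import *
for n,b in(("scene",(320,130,45,45,12)),("top",(405,240,50,50,11))):
    d=snapshot(n); pickle.dump(d,open(f'{n}23.pkl','wb')); crop(d,f'pics/{n}23.png',*b)
a=cv2.imread('pics/scene23.png');b=cv2.imread('pics/top23.png');b=cv2.resize(b,(540,540));cv2.imwrite('pics/c23.png',cv2.resize(np.hstack([a,b]),(800,400)))
E
```

```text
time: 33.65
eef_pos: [507.9, -18.0, 173.2]
orientation: [0.0, 0.99, -0.139, 0.004]
contact_force: [0.7, -1.2, -1.1]
finger_gap: 0.349
t 33.65 pos [507.9 -18.  173.2] dist 88.6 gap 0.349 F [ 0.7 -1.2 -1.1]
total shift(cm) start frame [ 0.82 -8.81  0.33] rot [ 0.001 -0.008 -0.399] 0.399 q [ 0.28  0.17 -0.05  0.   -1.34  1.01]
  row [ 0.82 -8.81  0.33] [ 0.001 -0.008 -0.399]
```

View pics/c23.png

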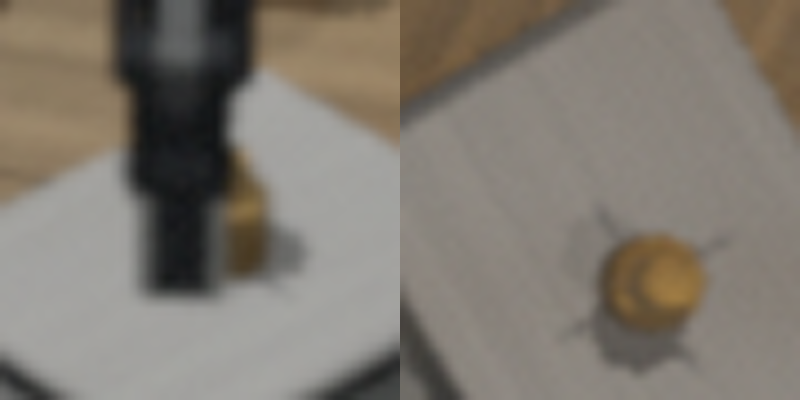

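The weight stands upright. In the top view its base centre is at about (647,286), where the engraved cross lines meet. Now to shut the lid.

```bash
python3 go.py 588.5 69.3 172 6 -.0 0 -1 .12 -.993 0
```

```text
t 33.75 pos [508.4 -16.2 172.7] dist 117.2 gap 0.352 F [-0.7  1.  -0.4]
total shift(cm) start frame [  5.38 -10.41   0.12] rot [ 0.001 -0.008 -0.395] 0.395 q [ 0.28  0.17 -0.05  0.   -1.34  1.02]
  row [ 0.9  -1.73  0.02] [ 0.    -0.001 -0.066]
  row [ 1.01 -1.67  0.02] [ 0.    -0.001 -0.066]
  row [ 1.12 -1.6   0.02] [ 0.    -0.001 -0.066]
  row [ 1.22 -1.52  0.02] [ 0.    -0.001 -0.066]
  row [ 1.32 -1.44  0.02] [ 0.    -0.001 -0.066]
  row [ 1.41 -1.35  0.01] [ 0.    -0.001 -0.066]
```

```bash
python3 -m crank '3.2 0.9 -1.7 0 0 -0.001 -0.066; 3.2 1 -1.7 0 0 -0.001 -0.066; 3.2 1.1 -1.6 0 0 -0.001 -0.066; 3.2 1.2 -1.5 0 0 -0.001 -0.066; 3.2 1.3 -1.4 0 0 -0.001 -0.066; 3.2 1.3 -1.2 0 0 -0.001 -0.066; 3.2 0 0 0 0 0 0; 3.2 0 0 0 0 0 0' 20; python3 go.py 588.5 69.3 103 1 -.0 0 -1 .12 -.993 0
```

```text
time: 34.75
eef_pos: [588.0, 67.8, 173.2]
orientation: [0.001, 0.998, 0.066, 0.001]
contact_force: [-0.4, -0.1, -0.7]
finger_gap: 0.373
t 34.75 pos [588.   67.8 173.2] dist 70.2 gap 0.373 F [-0.4 -0.1 -0.7]
total shift(cm) start frame [ 0.06 -0.16  7.02] rot [ 0.002 -0.002  0.012] 0.012 q [ 0.38  0.34  0.18  0.   -1.4   1.32]
  row [ 0.06 -0.16  7.02] [ 0.002 -0.002  0.012]
```

```bash
python3 -m crank '3.2 0 -0.15 1.5 0 0 0.012; 3.2 0 0 2 0 0 0; 3.2 0 0 2 0 0 0; 3.2 0 0 1.1 0 0 0; 3.2 0 0 0.3 0 0 0; 3.2 0 0 0 0 0 0; 3.2 0 0 0 0 0 0; 1 0 0 0 0 0 0' 20; python3 go.py 588.5 69.3 103 1 -.0 0 -1 .12 -.993 0; python3 -c "
from h import *
d=snapshot('scene'); crop(d,'pics/scene24.png',270,160,80,80,7)"
```

```text
time: 35.75
eef_pos: [586.5, 67.9, 101.4]
orientation: [-0.0, 0.998, 0.057, 0.002]
contact_force: [-4.3, 13.6, 6.5]
finger_gap: 0.175
t 35.75 pos [586.5  67.9 101.4] dist 3.0 gap 0.175 F [-4.3 13.6  6.5]
total shift(cm) start frame [ 0.22 -0.12 -0.16] rot [-0.    -0.004 -0.007] 0.008 q [ 0.38  0.37  0.04  0.   -1.23  1.3 ]
  row [ 0.22 -0.12 -0.16] [-0.    -0.004 -0.007]
```

View pics/scene24.png

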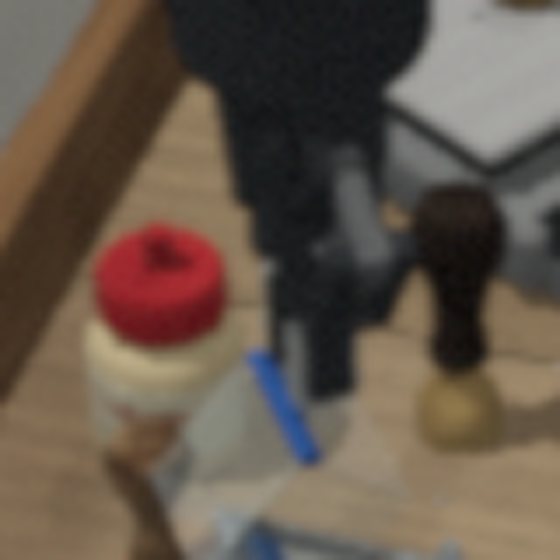

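```bash
python3 -m crank '1 -1.24 0 0.31 0 0 0; 1 -1.17 0 0.48 0 0 0; 1 -1.1 0 0.64 0 0 0; 1 -0.99 0 0.79 0 0 0; 1 -0.87 0 0.93 0 0 0; 1 -0.73 0 1.04 0 0 0; 1 0 0 0 0 0 0; 1 0 0 0 0 0 0' 20; python3 go.py 513.4 59.8 11.4 1 -.0 0 -1 .12 -.993 0
```

```text
time: 36.8
eef_pos: [534.4, 62.4, 68.5]
orientation: [-0.001, 0.998, 0.058, 0.014]
contact_force: [0.2, 0.6, -0.5]
finger_gap: 0.179
t 36.8 pos [534.4  62.4  68.5] dist 60.9 gap 0.179 F [ 0.2  0.6 -0.5]
total shift(cm) start frame [-2.28  0.02  5.65] rot [-0.    -0.028 -0.004] 0.029 q [ 0.41  0.28 -0.19  0.01 -1.07  1.27]
  row [-2.28  0.02  5.65] [-0.    -0.028 -0.004]
```

```bash
python3 -m crank '1 -0.87 0 0.91 0 -0.028 0; 1 -0.56 0 1.12 0 0 0; 1 -0.4 0 1.19 0 0 0; 1 -0.23 0 1.24 0 0 0; 1 -0.05 0 1.2 0 0 0; 1 0 0 0.1 0 0 0; 1 0 0 0 0 0 0; 1 0 0 0 0 0 0' 20; python3 go.py 513.4 59.8 11.4 1 -.0 0 -1 .12 -.993 0
```

```text
time: 37.8
eef_pos: [512.9, 59.9, 8.5]
orientation: [0.0, 0.998, 0.059, -0.001]
contact_force: [-4.4, -0.0, 5.4]
finger_gap: 0.179
t 37.8 pos [512.9  59.9   8.5] dist 3.0 gap 0.179 F [-4.4 -0.   5.4]
total shift(cm) start frame [ 0.05  0.01 -0.29] rot [ 0.     0.003 -0.003] 0.004 q [ 0.42  0.33 -0.29 -0.   -0.95  1.27]
  row [ 0.05  0.01 -0.29] [ 0.     0.003 -0.003]
```

```bash
python3 -m crank '1 0 0 0.05 0 0 0; 2 0 0 0 0 0 0; 3 0 0 0 0 0 0; 3.2 0 0 0 0 0 0; 3.2 0 0 0 0 0 0; 3.2 0 0 -1 0 0 0; 3.2 0 0 -3 0 0 0; 3.2 0 0 -4 0 0 0' 20; python3 -m crank '3.2 0 0 -4 0 0 0; 3.2 0 0 -4 0 0 0; 3.2 -4 0 -1 0 0 0; 3.2 -5 0 0 0 0 0; 3.2 -5 0 0 0 0 0; 3.2 -4 0 0 0 0 0; 3.2 0 0 0 0 0 0; 3.2 0 0 0 0 0 0'; python3 -c "
from h import *
for n,b in(('scene',(270,130,115,130,5)),('top',(205,190,240,130,3.3))):
    d=snapshot(n); pickle.dump(d,open(f'{n}25.pkl','wb')); crop(d,f'pics/{n}25.png',*b)"
```

```text
time: 38.8
eef_pos: [510.9, 58.9, 86.6]
orientation: [0.002, 0.998, 0.059, -0.005]
contact_force: [1.1, -0.3, -0.1]
finger_gap: 0.373
time: 39.8
eef_pos: [331.5, 37.7, 189.6]
orientation: [-0.001, 0.998, 0.059, 0.003]
contact_force: [0.8, 0.1, -0.1]
finger_gap: 0.375
```

View pics/scene25.png

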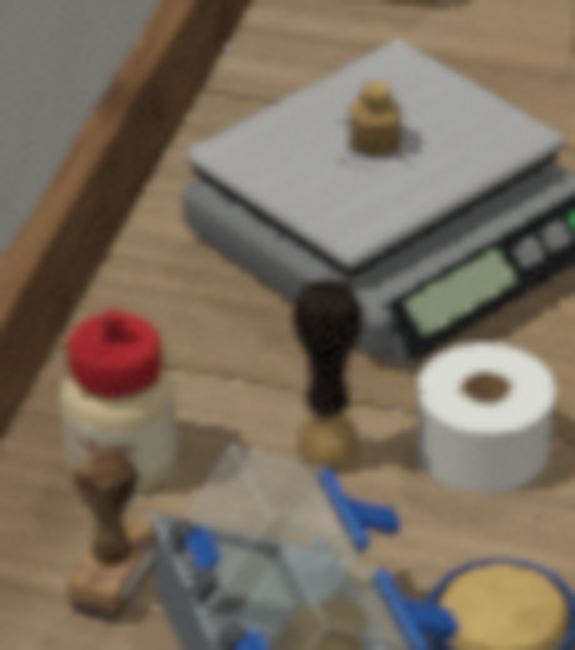

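View pics/top25.png

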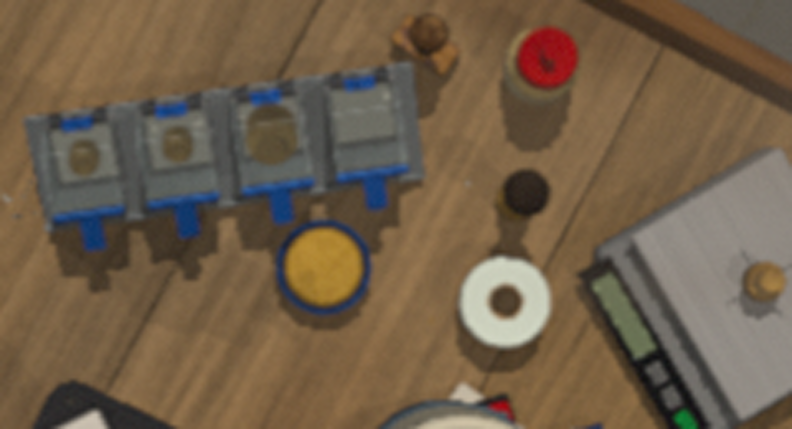

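Run:
```python
from h import *
for n,bs in(('scene',dict(tab0=(332,220,24,20),tab1=(345,243,18,16),stamper=(326,183,20,38),jar=(282,192,22,36),wood=(283,218,18,38),moist=(355,240,32,28))),('top',dict(tab0=(308,232,22,24),lid1=(275,215,25,45),stamper=(355,240,18,28),jar=(357,198,26,25),wood=(322,193,22,20),moist=(288,256,30,30)))):
    a=pickle.load(open(n+'0.pkl','rb'))['img'];b=pickle.load(open(n+'25.pkl','rb'))['img']
    for k,(x,y,w,h) in bs.items():
        A=cv2.cvtColor(a[y:y+h,x:x+w],6).astype(np.float32);B=cv2.cvtColor(b[y:y+h,x:x+w],6).astype(np.float32)
        s,r=cv2.phaseCorrelate(A,B,cv2.createHanningWindow((w,h),5));print(n,k,np.round(s,2),round(r,2))
# weight centre offset
t=pickle.load(open('top25.pkl','rb'));s=pickle.load(open('scene25.pkl','rb'))
crop(t,'pics/ft.png',415,255,40,40,10);crop(s,'pics/fs.png',325,138,40,32,10)
for d,b in((t,(415,255)),(s,(325,138))): print((proj(d,[[441,-220.5,58],[441,-220.5,94]])-b)*10)
a=cv2.imread('pics/ft.png');b=cv2.imread('pics/fs.png');o=np.zeros((400,800,3),np.uint8);o[:,:400]=a;o[:320,400:]=b;cv2.imwrite('pics/ff.png',o)
```

```text
scene tab0 [-0.09 -0.09] 1.04
scene tab1 [-0.06 -0.07] 0.93
scene stamper [ 0.02 -0.09] 0.98
scene jar [-0.03 -0.16] 1.01
scene wood [-0.13 -0.12] 0.83
scene moist [-0.06  0.25] 0.93
top tab0 [ 0.12 -0.02] 0.98
top lid1 [0.44 0.5 ] 0.96
top stamper [-0.04 -0.1 ] 1.05
top jar [0.67 0.35] 1.04
top wood [ 0.01 -0.2 ] 0.84
top moist [ 0.08 -0.04] 0.79
[[197.11419688 219.54993711]
 [228.36735476 215.42860369]]
[[203.9871764  206.58379125]
 [205.47487912  94.38342426]]
```

View pics/ff.png

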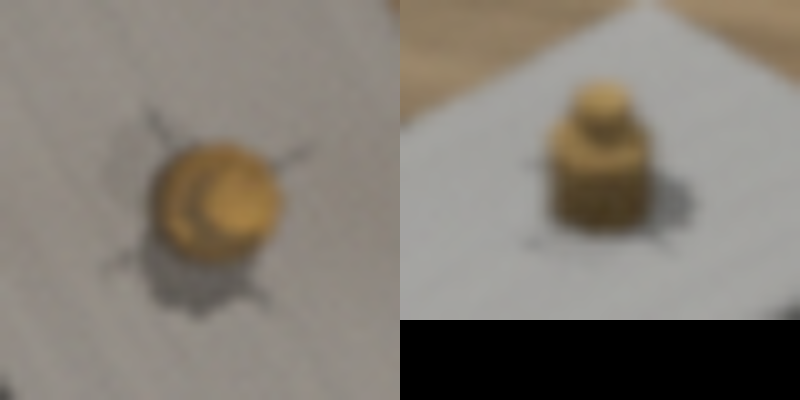

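```bash
python3 -c "
from h import *
s=monitor.get_state();print(s['time'],np.round(s['contact_force'],1));print(manip.job_done())"
```

```text
39.9 [ 0.   0.  -0.2]
the job is handed in; nothing more can be done
None
```

The scale is ready for its check, and I handed the job in at 39.9 s of the 72 s allowed.

**What I did**
- I lifted the label roll off the plate and stood it flat on clear worktop between the scale and the weight case.
- I opened only lid 0, which covered the middle-sized weight, and took the weight out.
- I set the weight upright on the plate's centre mark. Then I swung lid 0 shut until it pressed against its stop at about 5 N.

**What the last checks showed**
- **Weight:** it stands upright. The top view puts its base about 2 mm from the mark; the scene view suggests 2–4 mm. I did not nudge it further.
- **Lid 0:** its tab is within about 0.1 px of where it started in both views.
- **Other things on the worktop:** most of them, and tab 1, match the start pictures within about 0.25 px. Two top-view checks differed more: the glue jar by about 0.75 px and the patch round lid 1 by about 0.65 px. In the scene view the jar (0.16 px) and tab 1 (under 0.1 px) match. Nothing I did touched them, so I take those two to be noise, though I can't rule out a small shift.
- **Other weights:** all three are still in their trays.

**What disagreed with the text**
- **Fingertips:** they sat about 30–40 mm behind the reported TCP along the tool axis, so I set the lid and weight grasps from the pictures.
- **Lid angle:** lid 0 opened to only about 1.37 rad by my measurement, not its 1.45 stop. That was enough room.
- **Reach angle:** the arm could not line up exactly with the weight's axis, so I reached in about 7° off it.

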